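# Load the vision tester and lower its guard

### The arm

A 6-joint arm with a two-finger parallel gripper is mounted at the origin on the work surface. World frame = base frame: x ahead of the robot, y to its left, z up, the work surface at z = 0. Lengths are in mm, angles in degrees, forces in N, time in s.
With the tool pointing down it reaches from about 350 to 975 mm from the base axis. Payload 17.4 kg.
Tool frame: the origin (TCP) lies at the very end of the fingers, on their centre line; the grasp point (between the pads) lies 19 mm behind it (ctrl.grasp_offset is the distance from the TCP to the grasp point, in mm); z points along the fingers, x is the direction in which the jaws open and shut, and the axes are right-handed (so a half turn about z gives the same grasp; the last joint's range is limited). The gripper opens to 85 mm and grips with 20 to 120 N. Pads are 22 mm wide; open, the fingers measure 114 mm over their backs; the gripper's body (76 mm by 85 mm) begins 54 mm behind the grasp point. The pads swing forward as they close: fully open they stand 13 mm farther back than shut.
Start: joints at [-67.311, 6.646, 82.598, -0, 90.757, -2.166], TCP at [283.709, -612.488, 231.303] pointing down, gripper open.
Joint ranges: [-162.19, 162.19], [-47.58, 125.68], [4.15, 143.07], [-65.23, 245.23], [0.69, 171.88], [-170.13, 170.13]. Speed limits (degrees/s): [108.29, 108.29, 127.2, 180, 180, 180].

### API

Orientations are given as [roll, pitch, yaw] about the fixed x, y, z axes, in that order (R = Rz(yaw) Ry(pitch) Rx(roll)).
In Python, from workcell import status, viewer, workorder, ctrl gives the robot as it stands.
- The arm moves only by the tool step_arm, never from a script. Its argument "rows" is a list of rows, each an object with "slide": the shift along the tool's x, y, z scaled (see below), a list of three; "turn": the turn, a rotation vector about the tool's x, y, z scaled (see below), a list of three; "jaw": the opening, from 0 (shut) to 1 (fully open). In form: [{"slide": [x, y, z], "turn": [wx, wy, wz], "jaw": jaw}, ...]. A call has 1 to 8 rows; each row shifts and turns the commanded pose from where the row before left it, along the tool's axes as they then stand; what a row does not reach is not made up. The controller multiplies each number of a shift by 0.02 m and each number of a turn by 90 degrees. A row lasts 1/10 s, in which the tool goes at most 50 mm and 8.59 degrees, less where a joint would pass 70% of its speed; a pose out of reach is approached as far as the arm can. A call with a number of a shift or a turn outside -1 to 1 is refused whole. A call with a gripper value outside its range is refused whole. The fingers move at their own pace and stop on an object; the grip force is fixed at half the most. Time passes only in rows, so rows that do not move let the fingers close. It gives the time, the measured TCP pose, the force and the opening at its end, in the units of the state.
- status.read_state(): the state, without advancing time (a new reading comes with each control period).
- viewer.camera(name): name is "scene" or "top" or "wrist"; returns (picture, depth): 400x640x3 uint8, red, green, blue; 400x640 float32, mm along the optical axis (not along the pixel's ray), 0 where there is no reading.
- viewer.camera_model(name): a dict with "fovy" (degrees; the focal length in pixels is half the picture's height over the tangent of half this angle, whatever the lens; pixels are square), "cx", "cy" (the principal point, pixels), "extrinsics" (4x4, takes a point from camera to world coordinates); the wrist camera has in their place "hand_eye" (4x4, takes a point from camera to tool coordinates, whose origin is the TCP and whose axes are the tool frame's). Camera axes: x right, y up, looking along -z (the intrinsics and any distortion apply to the point x, -y, -z); pixel columns grow to the right and rows downward; lengths in mm; the calibration is good to about 2 mm. The wrist camera is an equidistant fisheye: a pixel r from the principal point sees the ray r / f radians off the axis. A picture is of the moment at which its call begins: read the wrist's pose just before it. camera_model takes no time and is no camera call.
- workorder.close_job(): hands the job in, once; it reports no verdict.
The state is a dict: "time_s": time; "qpos": joint angles; "joint_vel": joint speeds; "joint_efforts": joint torques, N m; "ee_pos": TCP position; "ee_rot": TCP orientation; "force": force on the tool from outside, world axes, zero at the start; "wrist_torque": the same for the moment, N m; "finger_gap": opening from 0.0 (shut) to 1.0 (fully open).
Only numpy, scipy, OpenCV 4.12 (cv2) and the standard library are available. Lean on these libraries where they do the work, as an engineer would, in place of code of your own. Each camera call takes 0.05 s, during which the arm holds its last target.

### The job

Take the calibration target off the tester's closed guard and stand it on its blue mat, then swing the guard fully open onto its rear stop. With the guard open, lay every auto-injector from the dark intake mat flat in a pocket of its own, long ones in the long nest and short ones in the short nest, either way round; then lower the guard gently until it rests fully down on its stop posts, never letting it drop or bang at either stop, and leave the other things on the bench alone.

Things in the scene. Friction and masses are not known exactly. Their poses are not given: they have to be found in the camera images.
- tester: the vision tester: aluminium base plate 200 x 336 x 12 mm on the bench carrying the two nests side by side along y under a hinged guard; dark stop posts at the front corners, hinge posts at the rear corners. Origin: centre of the underside, x axis pointing from the front to the hinge
- guard (a joint): angle of the hinged guard: 0 when down on its front stop posts, 1.75 rad when fully open, leaning back a little past upright against its rear stop. It weighs 0.5 kg; between the two it falls shut if let go. Held level, it is 340 mm wide, reaches 170 mm forward of the hinge and is 8 mm thick: clear panel, yellow frame, top face 70 mm above the bench
- guard_bar (a point): centre of the guard's black pull bar, round, 16 mm in diameter and 140 mm long, parallel to the hinge, 40 mm beyond the guard's front edge (so 32 mm free gap behind it) and 210 mm from the hinge axis, in the plane of the guard; held by two arms 63 mm either side of this centre. Turns with the guard
- guard_hinge (a point): middle of the hinge axis, 66 mm above the bench; the axis runs along the tester's y
- nest_long: long nest: fixed white tray 150 x 150 x 15 mm on the tester's base; left or right varies. Three grey-floored pockets for long (130 mm) injectors, each 138 mm long (nest x axis) and 34 mm wide, centred at x = 0, y = -50, 0, +50 mm; floor 8 mm above the origin, ribs and rims 7 mm above the floor. Origin: centre of its underside
- nest_short: short nest: fixed white tray 150 x 150 x 15 mm on the tester's base; left or right varies. Three grey-floored pockets for short (95 mm) injectors, each 103 mm long (nest x axis) and 34 mm wide, centred at x = 0, y = -50, 0, +50 mm; floor 8 mm above the origin, ribs and rims 7 mm above the floor. Origin: centre of its underside
- target: calibration target: white and black chequered plate 80 x 100 x 10 mm with an upright orange grip block on its middle, 20 mm (x) by 50 mm (y), its top 55 mm above the underside; 250 g. Origin: centre of the underside. It starts lying on the closed guard
- target_mat: blue mat on the bench, 120 x 130 mm, 3 mm thick, where the calibration target is kept. Origin: centre of the underside
- long1: auto-injector, a straight rounded-square stick, 26 x 26 mm in section and 130 mm long, about two thirds teal and one third black cap, lying flat; origin at its very centre (13 mm above what it lies on), its x axis along its length with the cap at +x; any of its four sides may be up. May be absent
- long2: auto-injector, a straight rounded-square stick, 26 x 26 mm in section and 130 mm long, about two thirds teal and one third black cap, lying flat; origin at its very centre (13 mm above what it lies on), its x axis along its length with the cap at +x; any of its four sides may be up. May be absent
- long3: auto-injector, a straight rounded-square stick, 26 x 26 mm in section and 130 mm long, about two thirds teal and one third black cap, lying flat; origin at its very centre (13 mm above what it lies on), its x axis along its length with the cap at +x; any of its four sides may be up. May be absent
- short1: auto-injector, a straight rounded-square stick, 26 x 26 mm in section and 95 mm long, about two thirds teal and one third black cap, lying flat; origin at its very centre (13 mm above what it lies on), its x axis along its length with the cap at +x; any of its four sides may be up. May be absent
- short2: auto-injector, a straight rounded-square stick, 26 x 26 mm in section and 95 mm long, about two thirds teal and one third black cap, lying flat; origin at its very centre (13 mm above what it lies on), its x axis along its length with the cap at +x; any of its four sides may be up. May be absent
- short3: auto-injector, a straight rounded-square stick, 26 x 26 mm in section and 95 mm long, about two thirds teal and one third black cap, lying flat; origin at its very centre (13 mm above what it lies on), its x axis along its length with the cap at +x; any of its four sides may be up. May be absent
- bottle: bystander: white bottle, 60 mm across, 160 mm tall
- jar: bystander: amber jar, 60 mm across, 70 mm tall
- tape: bystander: red tape roll, 72 mm across, 20 mm high
- driver: bystander: screwdriver lying on the bench
- gauge: bystander: dark steel gauge block 100 x 35 x 20 mm
Mind the look-alikes: they are no part of the job. Leave any orange look-alike of the short1 alone.

How it is judged:
By the outcome, as a careful person would: the job done as asked, in the order asked, and still so for the second after the job is handed in, with the robot touching nothing.
Of long1, long2, long3, short1, short2, short3 only 4 to 6 are there at a start; the rules pass over those that are not, and their reading is None.
At some moment in a run one of long1, long2, long3, short1, short2, short3 may be knocked a few centimetres aside while the robot is not near it.
It also fails if it takes over 210 s, if anything falls off the work surface, if the arm or the gripper's body presses on something with over 40 N, if the wrist force passes 120 N, or if a joint passes its speed limit or range.

## Working session

There is one attempt and no reset: what is moved stays moved. The work goes in short steps, Python scripts to look and compute and a tool call to move; the robot and the scene stay as the last step left them, time stands still between calls to the robot, and variables do not carry over. Pictures are saved under pics/ and viewed, and the job is handed in when it is done.

Besides the shell and the picture viewer there is one more tool, called after ">>>" as name(argument=value, ...) on one line, values as JSON. step_arm: Moves the arm, as the interface text tells. Its arguments: {"type":"object","properties":{"rows":{"type":"array","items":{"type":"object","properties":{"slide":{"type":"array","items":{"type":"number"}},"turn":{"type":"array","items":{"type":"number"}},"jaw":{"type":"number"}}}}},"required":["rows"]}

```bash
ls; mkdir -p pics; python3 - <<'E'
from workcell import status, viewer, workorder, ctrl
import cv2
print(status.read_state()); print(ctrl.grasp_offset)
for n in("scene","top","wrist"):
    print(n,viewer.camera_model(n))
for n in("scene","top"):
    p,d=viewer.camera(n); cv2.imwrite(f"pics/{n}0.png",p[:,:,::-1])
E
```

```text
pics
{'time_s': 0.0, 'qpos': array([-6.73114883e+01,  6.67352008e+00,  8.26364530e+01, -2.20304084e-04,
        9.07586391e+01, -2.16509593e+00]), 'joint_vel': array([-0.03106775, -0.06563205, -0.03883748,  0.05254252, -0.0541257 ,
       -0.02286048]), 'joint_efforts': array([-4.02518417e-04, -7.31977844e+01, -6.32486987e+01, -1.24979606e-04,
        6.58679201e-03, -5.76581829e-05]), 'ee_pos': array([ 283.62158901, -612.29421634,  230.56163972]), 'ee_rot': array([-1.79997628e+02,  6.85714358e-02, -6.51463937e+01]), 'force': array([-0.63129054,  0.9704419 ,  0.42521974]), 'wrist_torque': array([-5.92717325e-03, -7.82397641e-05, -1.60779724e-02]), 'finger_gap': 0.9996037336409489}
18.700000000000003
scene {'fovy': 48.51611570970034, 'cx': 312.35045237482956, 'cy': 194.44339902053218, 'extrinsics': array([[-2.89261491e-01, -7.13413338e-01,  6.38254807e-01,
         1.23987040e+03],
       [ 9.57250112e-01, -2.15497132e-01,  1.92959089e-01,
         2.51884435e+02],
       [-1.17506751e-04,  6.66785119e-01,  7.45250019e-01,
         9.58706800e+02],
       [ 0.00000000e+00,  0.00000000
[... 230 characters left out ...]
2],
       [-9.99479603e-01,  2.28757777e-02, -2.27424973e-02,
        -5.16212930e+00],
       [-1.93516587e-02,  1.38850383e-01,  9.90124277e-01,
         1.11606083e+03],
       [ 0.00000000e+00,  0.00000000e+00,  0.00000000e+00,
         1.00000000e+00]])}
wrist {'fovy': 65.70646984690485, 'cx': 321.53040879790444, 'cy': 198.43890309134352, 'hand_eye': array([[ 9.99999824e-01,  1.15822898e-04,  5.82394273e-04,
        -1.35092751e+00],
       [ 2.92139809e-04, -9.49845564e-01, -3.12719235e-01,
        -8.08179769e+01],
       [ 5.16964568e-04,  3.12719350e-01, -9.49845430e-01,
        -1.41932318e+02],
       [ 0.00000000e+00,  0.00000000e+00,  0.00000000e+00,
         1.00000000e+00]])}
```

View pics/scene0.png

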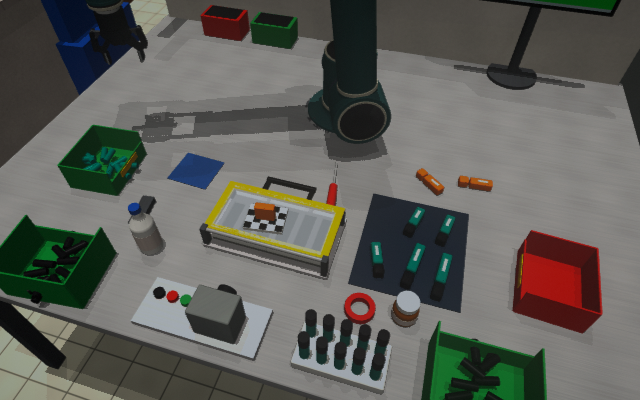

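View pics/top0.png

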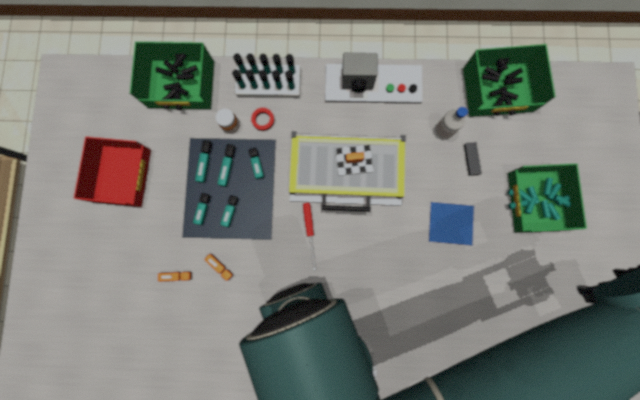

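```bash
cat > h.py <<'E'
import numpy as np, cv2
from workcell import status, viewer, workorder, ctrl
from scipy.spatial.transform import Rotation as Ro
def cloud(n, save=None):
    s=status.read_state()
    p,d=viewer.camera(n); m=viewer.camera_model(n)
    f=200/np.tan(np.radians(m["fovy"]/2))
    v,u=np.mgrid[0:400,0:640].astype(float)
    x=(u-m["cx"])/f; y=(v-m["cy"])/f
    if n=="wrist":
        r=np.hypot(x,y); k=np.where(r>1e-6,np.tan(np.minimum(r,1.5))/np.maximum(r,1e-6),1); x=x*k;y=y*k
        T=np.eye(4);T[:3,:3]=Ro.from_euler('xyz',s["ee_rot"],degrees=True).as_matrix();T[:3,3]=s["ee_pos"]
        E=T@m["hand_eye"]
    else: E=m["extrinsics"]
    P=np.stack([x*d,-y*d,-d],-1)@E[:3,:3].T+E[:3,3]
    P[d<=0]=np.nan
    if save: cv2.imwrite(f"pics/{save}.png",p[:,:,::-1])
    return p,d,P
def rect(mask,P,zmin,zmax):
    mk=mask&(P[...,2]>zmin)&(P[...,2]<zmax)
    q=P[mk]
    r=cv2.minAreaRect(q[:,:2].astype(np.float32))
    return r,np.median(q[:,2]),len(q)
def comps(mask,P,minpx=30,zmin=-50,zmax=500):
    mask=mask&(P[...,2]>zmin)&(P[...,2]<zmax)
    n,l,st,c=cv2.connectedComponentsWithStats(mask.astype(np.uint8))
    for i in range(1,n):
        if st[i,4]<minpx: continue
        q=P[l==i]
        r=cv2.minAreaRect(q[:,:2].astype(np.float32))
        print("px",c[i].round(),st[i,4],"rect c",np.round(r[0],1),"size",np.round(r[1],1),"ang",round(r[2],1),"z",np.round(np.percentile(q[:,2],[10,50,90]),1))
E
python3 - <<'E'
from h import *
p,d,P=cloud("top")
np.savez("top0.npz",p=p,P=P)
for u,v in [(100,350),(230,190),(480,280),(452,222),(348,165),(320,165),(300,200),(347,210),(346,209),(355,157),(215,205),(470,155)]:
    print((u,v),P[v,u].round(1),p[v,u])
h=cv2.cvtColor(p,cv2.COLOR_RGB2HSV)
print("yellow");comps((abs(h[...,0].astype(int)-30)<6)&(h[...,1]>120)&(h[...,2]>120),P)
print("teal");comps((abs(h[...,0].astype(int)-85)<12)&(h[...,1]>100)&(h[...,2]>50),P)
print("blue");comps((abs(h[...,0].astype(int)-110)<8)&(h[...,1]>120)&(h[...,2]>60),P)
print("orange");comps((abs(h[...,0].astype(int)-13)<7)&(h[...,1]>150)&(h[...,2]>120),P)
cv2.imwrite("pics/crop0.png",cv2.resize(p[120:260,170:490,::-1],None,fx=2.5,fy=2.5,interpolation=cv2.INTER_CUBIC))
E
```

```text
(100, 350) [ 34.3 653.9  -1.5] [165 163 160]
(230, 190) [512.7 302.2   1.1] [68 73 82]
(480, 280) [ 263.7 -446.7    0. ] [113 111 108]
(452, 222) [ 431.  -368.4    3. ] [ 44  82 128]
(348, 165) [579.4 -52.7  82.1] [173 176 177]
(320, 165) [580.4  27.2  70.6] [147 151 151]
(300, 200) [485.7  86.4   9.4] [166 167 170]
(347, 210) [451.9 -52.4  72.1] [47 46 44]
(346, 209) [454.7 -49.6  71.7] [41 41 40]
(355, 157) [591.5 -69.3 127.2] [172 135  73]
(215, 205) [465.3 344.8   2.5] [68 76 85]
(470, 155) [ 632.6 -421.2   19.6] [82 82 82]
yellow
px [347. 175.] 739 rect c [579. -50.] size [321.9 164.1] ang 89.3 z [67.7 70.2 72.8]
teal
px [202. 167.] 227 rect c [580.3 391.6] size [39.  92.2] ang 84.3 z [ 5.4 26.1 30.3]
px [225. 171.] 224 rect c [570.8 319.5] size [36.7 94.6] ang 81.0 z [ 5.6 26.2 29.8]
px [257. 167.] 153 rect c [583.  221.8] size [70.8 31. ] ang 17.1 z [14.2 27.  30. ]
px [545. 199.] 1042 rect c [ 507.9 -623.1] size [154.3 116.4] ang 82.8 z [20.1 33.5 41.1]
px [512. 205.] 35 rect c [ 485.4 -536.6] size [17.4 24.2] ang 87.8 z [24.2 32.4 36.8]
px [200. 213.] 173 rect c [438.9 387.1] size [38.2 68.5] ang 78.5 z [ 3.3 26.5 29.7]
px [228. 215.] 166 rect c [435.1 303.2] size [35.4 68.3] ang 74.7 z [ 5.1 26.6 29.6]
blue
px [462. 112.] 77 rect c [ 714.  -350.6] size [20.7 24.4] ang 46.1 z [155.8 159.4 161.7]
px [451. 223.] 1557 rect c [ 427.4 -365.2] size [122.8 113.5] ang 86.2 z [0.4 3.  5.8]
orange
px [354. 157.] 72 rect c [594.8 -66.9] size [17.8 42.1] ang 7.0 z [118.1 123.9 127.1]
px [138. 174.] 56 rect c [544.7 561.9] size [ 6.9 87.6] ang 86.2 z [50.3 53.3 55.7]
px [221. 269.] 137 rect c [283.7 315.6] size [88.  21.2] ang 48.1 z [22.5 25.4 28.6]
px [180. 276.] 114 rect c [253.3 425.7] size [17.5 53.1] ang 1.6 z [22.8 25.4 28.5]
```

View pics/crop0.png

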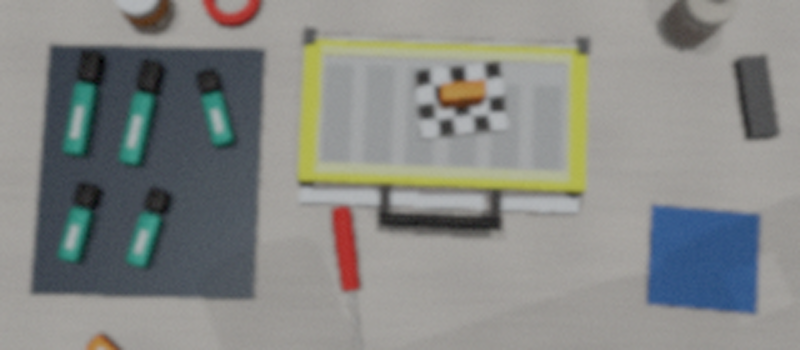

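```bash
cat >> h.py <<'E'
def pose(s=None):
    s=s or status.read_state()
    return np.array(s["ee_pos"]),Ro.from_euler('xyz',s["ee_rot"],degrees=True)
def plan(goals,jaw,vmax=19.5,n=None):
    """goals: list of (xyz, rpy, [vmax]); prints rows"""
    import json
    p,R=pose(); rows=[]
    for g in goals:
        gp=np.array(g[0],float); gR=Ro.from_euler('xyz',g[1],degrees=True); vm=g[2] if len(g)>2 else vmax
        dist=gp-p; rv=(R.inv()*gR).as_rotvec(degrees=True)
        k=int(max(np.ceil(np.linalg.norm(dist)/ (vm if vm<19 else 27)),np.ceil(np.linalg.norm(rv)/8.5),1))
        while True:
            seg=[];pp,RR=p,R;ok=True
            for i in range(k):
                sl=RR.inv().apply(gp-pp)/(k-i)/20
                tu=(RR.inv()*gR).as_rotvec(degrees=True)/(k-i)/90
                sl=sl.round(3);tu=tu.round(4)
                if abs(sl).max()>1: ok=False;break
                seg.append((sl,tu)); pp=pp+RR.apply(sl*20); RR=RR*Ro.from_rotvec(tu*90,degrees=True)
            if ok: break
            k+=1
        rows+=seg;p,R=pp,RR
    for i in range(0,len(rows),8):
        print(json.dumps([{"slide":[float(x)+0 for x in a],"turn":[float(x)+0 for x in b],"jaw":jaw} for a,b in rows[i:i+8]]))
    print("n",len(rows))
E
python3 - <<'E'
from h import *
plan([((585,-67,300),(180,0,0))],1)
E
```

```text
[{"slide": [-0.575, -0.785, -0.108], "turn": [0.0, 0.0, -0.0226], "jaw": 1}, {"slide": [-0.547, -0.805, -0.108], "turn": [0.0, 0.0, -0.0226], "jaw": 1}, {"slide": [-0.518, -0.824, -0.108], "turn": [0.0, 0.0, -0.0226], "jaw": 1}, {"slide": [-0.489, -0.842, -0.108], "turn": [0.0, 0.0, -0.0226], "jaw": 1}, {"slide": [-0.458, -0.859, -0.108], "turn": [0.0, 0.0, -0.0226], "jaw": 1}, {"slide": [-0.428, -0.875, -0.108], "turn": [0.0, 0.0, -0.0226], "jaw": 1}, {"slide": [-0.396, -0.889, -0.108], "turn": [0.0, 0.0, -0.0226], "jaw": 1}, {"slide": [-0.365, -0.903, -0.108], "turn": [0.0, 0.0, -0.0226], "jaw": 1}]
[{"slide": [-0.332, -0.915, -0.108], "turn": [0.0, 0.0, -0.0226], "jaw": 1}, {"slide": [-0.3, -0.926, -0.108], "turn": [0.0, 0.0, -0.0226], "jaw": 1}, {"slide": [-0.267, -0.937, -0.108], "turn": [0.0, 0.0, -0.0226], "jaw": 1}, {"slide": [-0.233, -0.945, -0.108], "turn": [0.0, 0.0, -0.0226], "jaw": 1}, {"slide": [-0.199, -0.953, -0.107], "turn": [0.0, 0.0, -0.0226], "jaw": 1}, {"slide": [-0.165, -0.96, -0.108], "turn": [0.0, 0.0, -0.0226], "jaw": 1}, {"slide": [-0.131, -0.965, -0.107], "
[... 648 characters left out ...]
e": [0.179, -0.957, -0.108], "turn": [-0.0001, 0.0, -0.0227], "jaw": 1}]
[{"slide": [0.212, -0.95, -0.108], "turn": [0.0, 0.0, -0.0226], "jaw": 1}, {"slide": [0.246, -0.942, -0.108], "turn": [-0.0001, 0.0, -0.0227], "jaw": 1}, {"slide": [0.28, -0.933, -0.108], "turn": [0.0, 0.0001, -0.0226], "jaw": 1}, {"slide": [0.312, -0.922, -0.108], "turn": [-0.0001, 0.0, -0.0227], "jaw": 1}, {"slide": [0.345, -0.91, -0.108], "turn": [0.0, 0.0001, -0.0226], "jaw": 1}, {"slide": [0.377, -0.897, -0.107], "turn": [-0.0001, 0.0, -0.0227], "jaw": 1}, {"slide": [0.409, -0.884, -0.108], "turn": [0.0, 0.0001, -0.0226], "jaw": 1}, {"slide": [0.441, -0.868, -0.107], "turn": [-0.0001, 0.0, -0.0227], "jaw": 1}]
n 32
```

>>> step_arm(rows=[{"slide":[0,0,-0.4],"turn":[0,0,-0.09],"jaw":1},{"slide":[0,0,-0.4],"turn":[0,0,-0.09],"jaw":1},{"slide":[0,0,-0.4],"turn":[0,0,-0.09],"jaw":1},{"slide":[0,0,-0.4],"turn":[0,0,-0.09],"jaw":1},{"slide":[0,0,-0.4],"turn":[0,0,-0.09],"jaw":1},{"slide":[0,0,-0.4],"turn":[0,0,-0.09],"jaw":1},{"slide":[0,0,-0.4],"turn":[0,0,-0.09],"jaw":1},{"slide":[0,0,-0.4],"turn":[0,0,-0.09],"jaw":1}])

```text
time_s: 0.95
ee_pos: [283.7, -612.4, 295.3]
ee_rot: [-180.0, 0.0, -0.0]
force: [-0.4, 0.1, 0.3]
finger_gap: 0.999
```

>>> step_arm(rows=[{"slide":[0.6,-1,0],"turn":[0,0,0],"jaw":1},{"slide":[0.6,-1,0],"turn":[0,0,0],"jaw":1},{"slide":[0.6,-1,0],"turn":[0,0,0],"jaw":1},{"slide":[0.6,-1,0],"turn":[0,0,0],"jaw":1},{"slide":[0.6,-1,0],"turn":[0,0,0],"jaw":1},{"slide":[0.6,-1,0],"turn":[0,0,0],"jaw":1},{"slide":[0.6,-1,0],"turn":[0,0,0],"jaw":1},{"slide":[0.6,-1,0],"turn":[0,0,0],"jaw":1}])

```text
time_s: 1.75
ee_pos: [381.5, -450.8, 294.9]
ee_rot: [-180.0, 0.0, -0.4]
force: [-0.1, 0.2, 0.5]
finger_gap: 0.999
```

>>> step_arm(rows=[{"slide":[0.6,-1,0],"turn":[0,0,0],"jaw":1},{"slide":[0.6,-1,0],"turn":[0,0,0],"jaw":1},{"slide":[0.6,-1,0],"turn":[0,0,0],"jaw":1},{"slide":[0.6,-1,0],"turn":[0,0,0],"jaw":1},{"slide":[0.6,-1,0],"turn":[0,0,0],"jaw":1},{"slide":[0.6,-1,0],"turn":[0,0,0],"jaw":1},{"slide":[0.6,-1,0],"turn":[0,0,0],"jaw":1},{"slide":[0.6,-1,0],"turn":[0,0,0],"jaw":1}])

```text
time_s: 2.55
ee_pos: [478.0, -291.4, 294.9]
ee_rot: [-180.0, 0.0, -0.4]
force: [0.5, 0.3, -0.1]
finger_gap: 0.998
```

>>> step_arm(rows=[{"slide":[0.6,-1,0],"turn":[0,0,0],"jaw":1},{"slide":[0.6,-1,0],"turn":[0,0,0],"jaw":1},{"slide":[0.6,-1,0],"turn":[0,0,0],"jaw":1},{"slide":[0.6,-1,0],"turn":[0,0,0],"jaw":1},{"slide":[0.6,-1,0],"turn":[0,0,0],"jaw":1},{"slide":[0.6,-1,0],"turn":[0,0,0],"jaw":1},{"slide":[0.6,-1,0],"turn":[0,0,0],"jaw":1},{"slide":[0.6,-1,0],"turn":[0,0,0],"jaw":1}])

```text
time_s: 3.35
ee_pos: [574.5, -132.0, 294.9]
ee_rot: [-180.0, 0.0, -0.4]
force: [-0.3, -0.6, 0.3]
finger_gap: 0.999
```

>>> step_arm(rows=[{"slide":[0.6,-1,0],"turn":[0,0,0],"jaw":1},{"slide":[0.2,-0.5,0],"turn":[0,0,0],"jaw":1},{"slide":[0,0,0],"turn":[0,0,0],"jaw":1}])

```text
time_s: 3.65
ee_pos: [590.6, -102.6, 294.9]
ee_rot: [-180.0, 0.0, -0.3]
force: [0.4, 0.0, 0.1]
finger_gap: 0.997
```

```bash
python3 - <<'E'
from h import *
p,d,P=cloud("wrist","w1")
np.savez("w1.npz",p=p,P=P)
s=status.read_state();print(s["time_s"],s["ee_pos"],s["ee_rot"],s["force"])
h=cv2.cvtColor(p,cv2.COLOR_RGB2HSV)
print("orange");comps((abs(h[...,0].astype(int)-13)<7)&(h[...,1]>150)&(h[...,2]>100),P)
print("yellow");comps((abs(h[...,0].astype(int)-30)<6)&(h[...,1]>120)&(h[...,2]>120),P)
E
```

```text
3.7 [ 590.40724753 -103.61613791  295.09859821] [ 1.79996558e+02  2.17044109e-02 -3.14822483e-01] [ 0.11060642 -0.52310474  0.00681419]
orange
px [247.  82.] 124 rect c [502.6   3.3] size [23.3  8. ] ang 89.4 z [68.3 69.4 70.4]
px [326. 145.] 828 rect c [595.5 -67.4] size [19.  48.8] ang 8.0 z [123.1 124.1 125.1]
px [250. 177.] 109 rect c [ 500.8 -113.2] size [ 7.5 23.5] ang 0.9 z [68.6 69.5 70.3]
yellow
px [334.  90.] 3156 rect c [580.4 -52.3] size [317.8 167. ] ang 88.9 z [68.2 69.3 70.3]
px [248. 130.] 569 rect c [502.  -54.4] size [95.  10.1] ang 89.4 z [68.4 69.4 70.4]
px [251. 197.] 129 rect c [ 501.  -140.6] size [26.9  9.5] ang 85.9 z [68.6 69.5 70.4]
px [259. 196.] 32 rect c [ 510.3 -137.9] size [18.5  4.2] ang 86.1 z [68.2 69.3 70.2]
px [253. 231.] 207 rect c [ 495.5 -198.5] size [84.  18.7] ang 76.1 z [68.5 69.5 70.4]
px [290. 238.] 38 rect c [ 548.9 -196.7] size [17.1  5.2] ang 1.3 z [68.5 69.4 70.3]
px [315. 244.] 46 rect c [ 580.2 -203.6] size [ 9.3 18.5] ang 25.2 z [68.4 69.2 69.9]
```

View pics/w1.png

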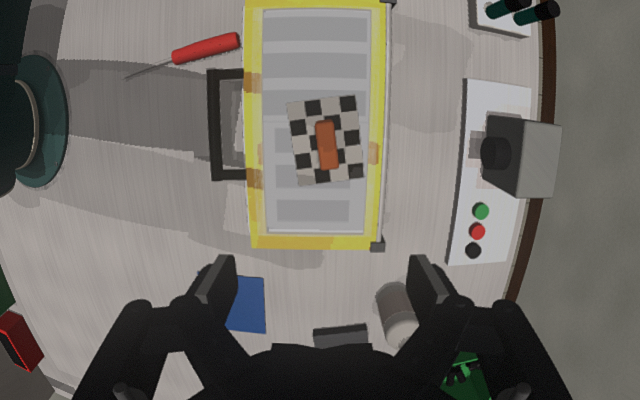

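>>> step_arm(rows=[{"slide":[0,0,0],"turn":[0,0,-0.092],"jaw":1},{"slide":[0.25,-0.9,0.5],"turn":[0,0,0],"jaw":1},{"slide":[0.25,-0.85,0.65],"turn":[0,0,0],"jaw":1},{"slide":[0,0,1],"turn":[0,0,0],"jaw":1},{"slide":[0,0,1],"turn":[0,0,0],"jaw":1},{"slide":[0,0,1],"turn":[0,0,0],"jaw":1},{"slide":[0,0,1],"turn":[0,0,0],"jaw":1},{"slide":[0,0,0],"turn":[0,0,0],"jaw":1}])

```text
time_s: 4.5
ee_pos: [594.4, -68.0, 188.9]
ee_rot: [-179.9, 0.2, 7.9]
force: [-0.7, 0.5, 0.3]
finger_gap: 0.997
```

```bash
python3 - <<'E'
from h import *
p,d,P=cloud("wrist","w2")
s=status.read_state();print(s["time_s"],s["ee_pos"],s["ee_rot"],s["force"])
h=cv2.cvtColor(p,cv2.COLOR_RGB2HSV)
print("orange");comps((abs(h[...,0].astype(int)-13)<7)&(h[...,1]>150)&(h[...,2]>100),P,100)
E
```

```text
4.55 [595.06121698 -68.19449991 190.99358226] [-1.79964815e+02  1.34500352e-01  7.87943509e+00] [ 0.63896172 -0.34208261  1.02410882]
orange
px [231.  72.] 272 rect c [503.3  29.4] size [25.7  9.6] ang 87.8 z [68.4 69.5 70.5]
px [399. 182.] 150 rect c [661.2 -46.5] size [24.9  5.6] ang 87.9 z [68.4 69.2 70.2]
px [324. 214.] 1570 rect c [595.8 -67. ] size [18.4 48.8] ang 7.1 z [123.3 124.2 125. ]
px [220. 201.] 211 rect c [501.8 -88. ] size [ 8.5 24.5] ang 1.4 z [68.5 69.4 70.4]
```

View pics/w2.png

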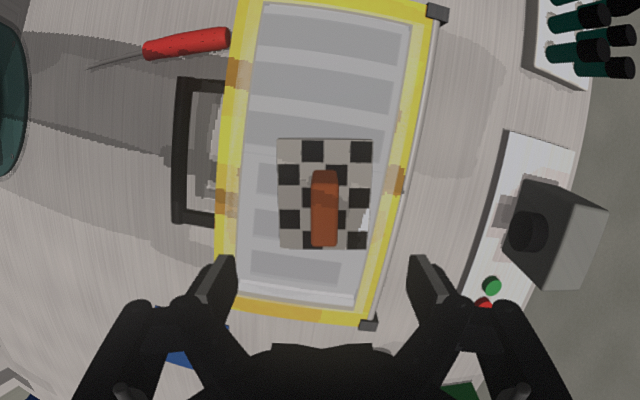

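>>> step_arm(rows=[{"slide":[0,-0.05,1],"turn":[0,0,0],"jaw":1},{"slide":[0,0,1],"turn":[0,0,0],"jaw":1},{"slide":[0,0,1],"turn":[0,0,0],"jaw":1},{"slide":[0,0,0.9],"turn":[0,0,0],"jaw":1},{"slide":[0,0,0.7],"turn":[0,0,0],"jaw":1},{"slide":[0,0,0.3],"turn":[0,0,0],"jaw":1},{"slide":[0,0,0],"turn":[0,0,0],"jaw":0},{"slide":[0,0,0],"turn":[0,0,0],"jaw":0}])

```text
time_s: 5.35
ee_pos: [596.1, -67.3, 95.3]
ee_rot: [180.0, -0.1, 7.9]
force: [0.7, 0.7, 0.2]
finger_gap: 0.691
```

>>> step_arm(rows=[{"slide":[0,0,0],"turn":[0,0,0],"jaw":0},{"slide":[0,0,0],"turn":[0,0,0],"jaw":0},{"slide":[0,0,0],"turn":[0,0,0],"jaw":0}])

```text
time_s: 5.65
ee_pos: [596.0, -67.3, 95.1]
ee_rot: [180.0, -0.1, 7.9]
force: [-0.2, -0.2, 0.2]
finger_gap: 0.223
```

>>> step_arm(rows=[{"slide":[0,0,-0.1],"turn":[0,0,0],"jaw":0},{"slide":[0,0,-0.5],"turn":[0,0,0],"jaw":0},{"slide":[0,0,-1],"turn":[0,0,0],"jaw":0},{"slide":[0,0,-1],"turn":[0,0,0],"jaw":0},{"slide":[0,0,-1],"turn":[0,0,0],"jaw":0},{"slide":[0,0,-0.7],"turn":[0,0,0.066],"jaw":0},{"slide":[0,0,-0.2],"turn":[0,0,0.066],"jaw":0},{"slide":[0,0,0],"turn":[0,0,0],"jaw":0}])

```text
time_s: 6.45
ee_pos: [596.0, -67.3, 185.7]
ee_rot: [180.0, -0.1, -4.0]
force: [-1.2, 0.6, -3.0]
finger_gap: 0.227
```

>>> step_arm(rows=[{"slide":[-0.2,0.5,0],"turn":[0,0,0],"jaw":0},{"slide":[-0.5,0.95,0],"turn":[0,0,0],"jaw":0},{"slide":[-0.5,1,0],"turn":[0,0,0],"jaw":0},{"slide":[-0.5,1,0],"turn":[0,0,0],"jaw":0},{"slide":[-0.5,1,0],"turn":[0,0,0],"jaw":0},{"slide":[-0.5,1,0],"turn":[0,0,0],"jaw":0},{"slide":[-0.5,1,0],"turn":[0,0,0],"jaw":0},{"slide":[-0.5,1,0],"turn":[0,0,0],"jaw":0}])

```text
time_s: 7.25
ee_pos: [510.4, -212.0, 183.8]
ee_rot: [-180.0, 0.1, -3.8]
force: [-0.3, 0.1, -2.7]
finger_gap: 0.223
```

>>> step_arm(rows=[{"slide":[-0.5,1,0],"turn":[0,0,0],"jaw":0},{"slide":[-0.5,1,0],"turn":[0,0,0],"jaw":0},{"slide":[-0.5,1,0],"turn":[0,0,0],"jaw":0},{"slide":[-0.5,1,0],"turn":[0,0,0],"jaw":0},{"slide":[-0.5,1,0],"turn":[0,0,0],"jaw":0},{"slide":[-0.4,0.8,0],"turn":[0,0,0],"jaw":0},{"slide":[-0.2,0.4,0],"turn":[0,0,0],"jaw":0},{"slide":[0,0,0],"turn":[0,0,0],"jaw":0}])

```text
time_s: 8.05
ee_pos: [440.5, -331.0, 183.9]
ee_rot: [-180.0, 0.0, -3.9]
force: [0.6, 0.3, -3.2]
finger_gap: 0.224
```

```bash
python3 - <<'E'
from h import *
p,d,P=cloud("wrist","w3")
s=status.read_state();print(s["time_s"],s["ee_pos"],s["ee_rot"],s["force"],s["finger_gap"])
h=cv2.cvtColor(p,cv2.COLOR_RGB2HSV)
print("blue");comps((abs(h[...,0].astype(int)-110)<8)&(h[...,1]>120)&(h[...,2]>40),P,100)
E
```

```text
8.1 [ 440.92250085 -330.39775128  184.00848995] [-1.79975009e+02  1.95619785e-02 -3.93404387e+00] [ 0.13919086 -0.50593181 -2.91691424] 0.22274782401527146
blue
px [315. 153.] 447 rect c [ 441. -305.] size [ 9.  82.6] ang 86.0 z [1.4 2.3 3.3]
px [620. 222.] 615 rect c [ 798.7 -384. ] size [ 28.8 215.8] ang 68.0 z [147.5 157.8 159.4]
```

View pics/w3.png

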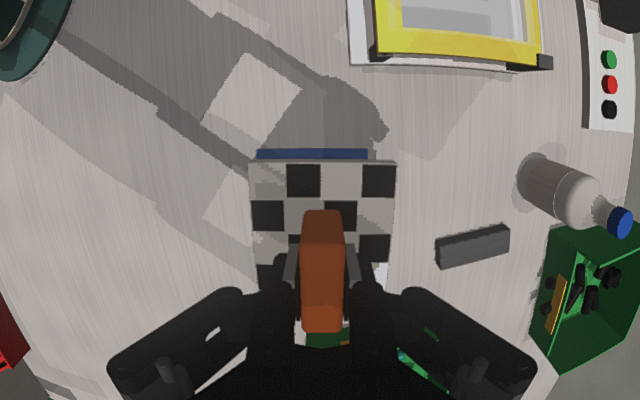

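>>> step_arm(rows=[{"slide":[-0.25,0.8,0.5],"turn":[0,0,0],"jaw":0},{"slide":[-0.25,0.8,0.9],"turn":[0,0,0],"jaw":0},{"slide":[-0.05,0.19,1],"turn":[0,0,0],"jaw":0},{"slide":[0,0,1],"turn":[0,0,0],"jaw":0},{"slide":[0,0,1],"turn":[0,0,0],"jaw":0},{"slide":[0,0,1],"turn":[0,0,0],"jaw":0},{"slide":[0,0,0.9],"turn":[0,0,0],"jaw":0},{"slide":[0,0,0.6],"turn":[0,0,0],"jaw":0}])

```text
time_s: 8.9
ee_pos: [427.5, -364.7, 44.4]
ee_rot: [-179.9, 0.1, -3.9]
force: [-0.4, 0.1, -2.4]
finger_gap: 0.221
```

>>> step_arm(rows=[{"slide":[0,0,0.4],"turn":[0,0,0],"jaw":0},{"slide":[0,0,0.3],"turn":[0,0,0],"jaw":0},{"slide":[0,0,0],"turn":[0,0,0],"jaw":0},{"slide":[0,0,0],"turn":[0,0,0],"jaw":0}])

```text
time_s: 9.3
ee_pos: [428.1, -365.5, 32.9]
ee_rot: [180.0, -0.0, -3.9]
force: [0.6, 0.6, -3.1]
finger_gap: 0.229
```

>>> step_arm(rows=[{"slide":[0,0,0.1],"turn":[0,0,0],"jaw":0},{"slide":[0,0,0.05],"turn":[0,0,0],"jaw":0},{"slide":[0,0,0.05],"turn":[0,0,0],"jaw":0},{"slide":[0,0,0],"turn":[0,0,0],"jaw":0}])

```text
time_s: 9.7
ee_pos: [427.8, -365.2, 28.2]
ee_rot: [-180.0, 0.0, -3.9]
force: [0.3, -0.2, -2.6]
finger_gap: 0.222
```

>>> step_arm(rows=[{"slide":[0,0,0.05],"turn":[0,0,0],"jaw":0},{"slide":[0,0,0.0],"turn":[0,0,0],"jaw":0}])

```text
time_s: 9.9
ee_pos: [427.9, -365.3, 28.1]
ee_rot: [180.0, -0.0, -3.9]
force: [-3.3, 3.5, 6.4]
finger_gap: 0.225
```

Contact. Release and rise.

>>> step_arm(rows=[{"slide":[0,0,0],"turn":[0,0,0],"jaw":1},{"slide":[0,0,0],"turn":[0,0,0],"jaw":1},{"slide":[0,0,0],"turn":[0,0,0],"jaw":1},{"slide":[0,0,0],"turn":[0,0,0],"jaw":1},{"slide":[0,0,-0.6],"turn":[0,0,0],"jaw":1},{"slide":[0,0,-1],"turn":[0,0,0],"jaw":1},{"slide":[0,0,-1],"turn":[0,0,0],"jaw":1},{"slide":[0,0,-1],"turn":[0,0,0],"jaw":1}])

```text
time_s: 10.7
ee_pos: [427.9, -365.3, 101.1]
ee_rot: [180.0, -0.0, -3.9]
force: [-0.0, -0.0, 1.0]
finger_gap: 0.998
```

>>> step_arm(rows=[{"slide":[0,-0.5,-1],"turn":[0,0,0],"jaw":1},{"slide":[0,-1,-1],"turn":[0,0,0],"jaw":1},{"slide":[0,-1,-0.5],"turn":[0,0,0],"jaw":1},{"slide":[0,-1,0],"turn":[0,0,0],"jaw":1},{"slide":[0,-1,0],"turn":[0,0,0],"jaw":1},{"slide":[0,-1,0],"turn":[0,0,0],"jaw":1},{"slide":[0,-1,0],"turn":[0,0,0],"jaw":1},{"slide":[0,-1,0],"turn":[0,0,0],"jaw":1}])

```text
time_s: 11.5
ee_pos: [438.1, -214.8, 150.3]
ee_rot: [180.0, -0.0, -3.9]
force: [0.6, -0.8, 0.5]
finger_gap: 1.0
```

```bash
python3 - <<'E'
from h import *
p,d,P=cloud("wrist","w4")
s=status.read_state();print(s["time_s"],s["ee_pos"],s["ee_rot"],s["force"],s["finger_gap"])
np.savez("w4.npz",p=p,P=P)
pt,dt,Pt=cloud("top","t4")
h=cv2.cvtColor(pt,cv2.COLOR_RGB2HSV)
print("blue");comps((abs(h[...,0].astype(int)-110)<8)&(h[...,1]>120)&(h[...,2]>40),Pt,100)
print("orange");comps((abs(h[...,0].astype(int)-13)<7)&(h[...,1]>150)&(h[...,2]>120),Pt)
# dark bar
m=(p.max(-1)<70)&(P[...,2]>55)&(P[...,2]<85)&(P[...,0]<500)&(P[...,0]>400)
comps(m,P,100)
E
```

```text
11.55 [ 438.27835018 -212.86304165  150.37496588] [-1.79971750e+02 -5.38907515e-02 -3.91104051e+00] [0.18745759 0.37705826 1.4822164 ] 0.9988464348912472
blue
px [436. 236.] 124 rect c [ 390.3 -282.3] size [ 47.9 137.9] ang 7.1 z [0.6 3.  6.2]
orange
px [138. 174.] 59 rect c [546.4 562.9] size [ 7.9 91.6] ang 86.9 z [49.7 53.  56.7]
px [222. 269.] 128 rect c [282.4 315.7] size [87.1 20.7] ang 49.8 z [21.4 25.4 28. ]
px [181. 276.] 113 rect c [253.2 424.4] size [17.5 52.2] ang 1.7 z [22.6 25.5 28.3]
px [344.  43.] 2147 rect c [472.5 -87.3] size [56.2 48.9] ang 88.0 z [69.2 71.4 73.5]
```

View pics/w4.png

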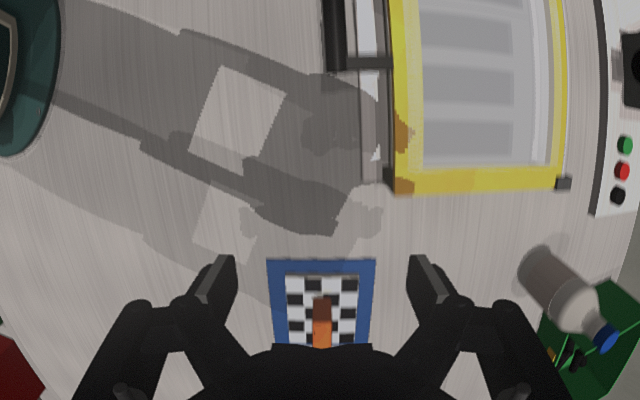

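View pics/t4.png

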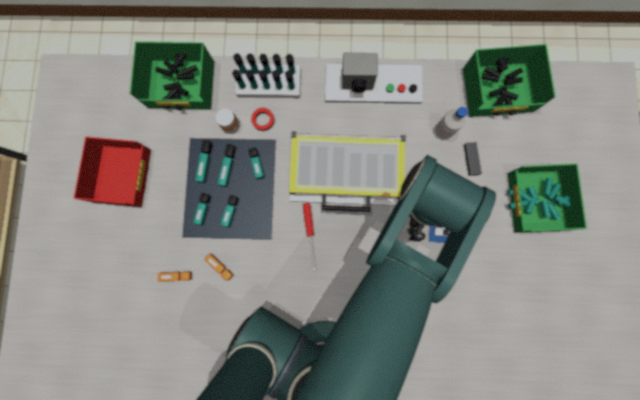

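>>> step_arm(rows=[{"slide":[0,-1,0],"turn":[0,0,-0.032],"jaw":1},{"slide":[0.2,-1,0],"turn":[0,0,0],"jaw":1},{"slide":[0.2,-1,0],"turn":[0,0,0],"jaw":1},{"slide":[0.2,-1,0],"turn":[0,0,0],"jaw":1},{"slide":[0,-1,0],"turn":[0,0,0],"jaw":1},{"slide":[0,-0.5,0],"turn":[0,0,0],"jaw":1},{"slide":[0,0,0],"turn":[0,0,0],"jaw":1}])

```text
time_s: 12.3
ee_pos: [453.3, -105.5, 149.8]
ee_rot: [180.0, -0.0, -1.0]
force: [-0.1, 0.4, 0.6]
finger_gap: 1.005
```

```bash
python3 - <<'E'
from h import *
p,d,P=cloud("wrist","w5")
s=status.read_state();print(s["time_s"],s["ee_pos"],s["ee_rot"],s["force"],s["finger_gap"])
np.savez("w5.npz",p=p,P=P)
m=(p.max(-1)<75)&(P[...,2]>55)&(P[...,2]<85)&(P[...,0]<500)&(P[...,0]>430)
comps(m,P,50)
m=(P[...,2]>62)&(P[...,2]<80)&(P[...,0]<475)&(P[...,0]>430)
q=P[m]
for y in range(-140,30,10):
    k=abs(q[:,1]-y)<5
    if k.sum()>5: print(y,k.sum(),q[k,0].min().round(1),q[k,0].max().round(1),np.percentile(q[k,2],98).round(1), q[k][np.argsort(-q[k,2])[:20],0].mean().round(1))
h=cv2.cvtColor(p,cv2.COLOR_RGB2HSV)
m=(abs(h[...,0].astype(int)-29)<9)&(h[...,1]>100)&(P[...,2]>60)&(P[...,2]<80);comps(m,P,200)
q=P[m]
for y in range(-140,30,20):
    k=abs(q[:,1]-y)<5
    if k.sum()>5: print(y,q[k,0].min(),q[k,0].max())
E
```

```text
12.35 [ 453.2748196  -106.11083677  149.70114783] [ 1.79979478e+02 -2.79636175e-02 -1.02012392e+00] [0.2561921  0.16373745 0.27500705] 1.0008403076195336
px [334. 128.] 5585 rect c [473.2 -47. ] size [140.2  48.2] ang 89.3 z [68.9 71.4 73.5]
-120 43 448.7 474.3 73.9 456.9
-110 415 448.8 475.0 74.1 456.1
-100 334 449.0 475.0 74.1 456.2
-90 270 449.2 464.4 74.1 456.3
-80 276 448.8 464.5 74.2 456.8
-70 295 448.9 464.5 74.4 457.1
-60 307 449.1 464.6 74.2 457.5
-50 299 449.3 464.6 74.3 457.1
-40 318 449.5 465.6 74.3 457.9
-30 311 449.8 465.6 74.4 457.7
-20 305 450.0 465.1 74.3 457.5
-10 307 450.2 465.2 74.1 458.0
0 305 450.4 465.3 74.6 457.9
10 397 450.6 474.7 74.1 457.9
20 402 450.7 474.8 74.1 458.0
px [389.  50.] 1570 rect c [503.7  12.5] size [80.4 12.1] ang 89.1 z [68.2 69.3 70.2]
px [536. 168.] 3218 rect c [655.  -68.9] size [302.   80.9] ang 75.0 z [68.3 69.1 70. ]
px [389. 164.] 342 rect c [504.4 -67.7] size [35.7  9.8] ang 79.3 z [68.4 69.3 70.2]
px [384. 275.] 1906 rect c [ 502.5 -164.6] size [ 41.2 108.7] ang 17.1 z [68.4 69.3 70. ]
-140 495.6087974559467 663.066580682584
-120 495.6008604997165 663.7223571906537
-100 649.4753764152576 663.2523262049333
-80 496.65804777247075 663.9564960097504
-60 501.99344595181896 809.8191327645502
-40 647.6727090794084 664.9581928513572
-20 497.13451246109895 665.0385253363863
0 497.49737063047553 665.0892001312591
20 497.9823387760204 665.5788082456902
```

View pics/w5.png

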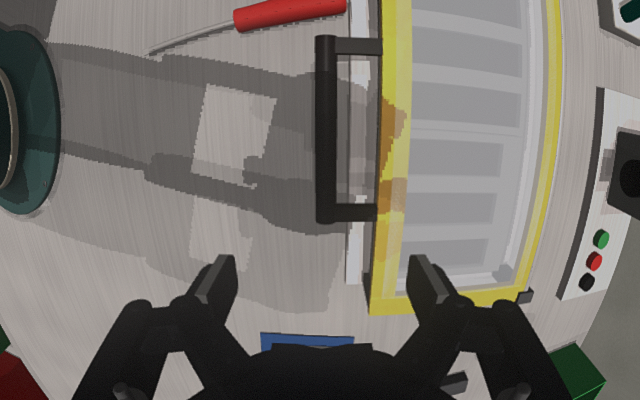

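>>> step_arm(rows=[{"slide":[0.05,-0.95,0],"turn":[0,0,0],"jaw":0.4},{"slide":[0.05,-1,0],"turn":[0,0,0],"jaw":0.4},{"slide":[0.05,-0.9,0],"turn":[0,0,0],"jaw":0.4},{"slide":[0,-0.1,0.3],"turn":[0,0,0],"jaw":0.4},{"slide":[0,0,0.8],"turn":[0,0,0],"jaw":0.4},{"slide":[0,0,0.8],"turn":[0,0,0],"jaw":0.4},{"slide":[0,0,0.2],"turn":[0,0,0],"jaw":0.4},{"slide":[0,0,0],"turn":[0,0,0],"jaw":0.4}])

```text
time_s: 13.15
ee_pos: [456.7, -47.4, 105.9]
ee_rot: [-180.0, 0.1, -1.1]
force: [-0.3, -0.1, -0.5]
finger_gap: 0.403
```

```bash
python3 - <<'E'
from h import *
p,d,P=cloud("wrist","w6")
s=status.read_state();print(s["time_s"],s["ee_pos"],s["ee_rot"])
E
```

```text
13.2 [457.0838329  -47.38489172 106.87266124] [-1.79996506e+02  5.20596166e-02 -1.10073809e+00]
```

View pics/w6.png

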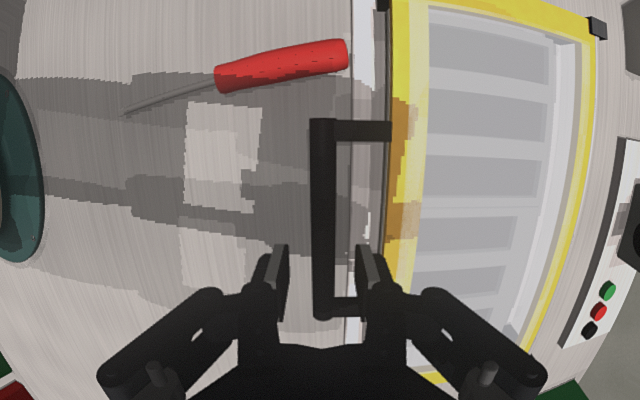

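>>> step_arm(rows=[{"slide":[0,0,0.8],"turn":[0,0,0],"jaw":0.4},{"slide":[0,0,0.8],"turn":[0,0,0],"jaw":0.4},{"slide":[0,0,0.7],"turn":[0,0,0],"jaw":0.4},{"slide":[0,0,0.5],"turn":[0,0,0],"jaw":0.4},{"slide":[0,0,0.2],"turn":[0,0,0],"jaw":0.4},{"slide":[0,0,0],"turn":[0,0,0],"jaw":0.4}])

```text
time_s: 13.8
ee_pos: [457.2, -46.9, 46.9]
ee_rot: [-180.0, 0.0, -1.1]
force: [-0.2, -0.1, 0.4]
finger_gap: 0.398
```

>>> step_arm(rows=[{"slide":[0,0,0],"turn":[0,0,0],"jaw":0},{"slide":[0,0,0],"turn":[0,0,0],"jaw":0},{"slide":[0,0,0],"turn":[0,0,0],"jaw":0},{"slide":[0,0,0],"turn":[0,0,0],"jaw":0}])

```text
time_s: 14.2
ee_pos: [457.4, -47.0, 48.1]
ee_rot: [180.0, -0.0, -1.1]
force: [-5.2, 0.1, 7.5]
finger_gap: 0.165
```

```bash
python3 - <<'E'
import numpy as np,json
th=[0,1,2.5]
while th[-1]<90: th.append(th[-1]+3.5)
while th[-1]<97: th.append(min(97,th[-1]+2))
print(len(th))
X=0;Z=0;rows=[]
for t in th[1:]:
    a=np.radians(t); tx=210*(1-np.cos(a))/20; tz=-210*np.sin(a)/20
    dx=round(tx-X,2);dz=round(tz-Z,2);X+=dx;Z+=dz
    rows.append({"slide":[dx,0,dz],"turn":[0,0,0],"jaw":0})
for i in range(0,len(rows),8):print(json.dumps(rows[i:i+8]), np.round(th[min(i+8,len(th)-1)],1))
E
```

```text
32
[{"slide": [0.0, 0, -0.18], "turn": [0, 0, 0], "jaw": 0}, {"slide": [0.01, 0, -0.28], "turn": [0, 0, 0], "jaw": 0}, {"slide": [0.05, 0, -0.64], "turn": [0, 0, 0], "jaw": 0}, {"slide": [0.08, 0, -0.63], "turn": [0, 0, 0], "jaw": 0}, {"slide": [0.13, 0, -0.63], "turn": [0, 0, 0], "jaw": 0}, {"slide": [0.16, 0, -0.62], "turn": [0, 0, 0], "jaw": 0}, {"slide": [0.2, 0, -0.61], "turn": [0, 0, 0], "jaw": 0}, {"slide": [0.24, 0, -0.6], "turn": [0, 0, 0], "jaw": 0}] 23.5
[{"slide": [0.27, 0, -0.58], "turn": [0, 0, 0], "jaw": 0}, {"slide": [0.31, 0, -0.56], "turn": [0, 0, 0], "jaw": 0}, {"slide": [0.35, 0, -0.54], "turn": [0, 0, 0], "jaw": 0}, {"slide": [0.37, 0, -0.52], "turn": [0, 0, 0], "jaw": 0}, {"slide": [0.41, 0, -0.5], "turn": [0, 0, 0], "jaw": 0}, {"slide": [0.43, 0, -0.47], "turn": [0, 0, 0], "jaw": 0}, {"slide": [0.46, 0, -0.44], "turn": [0, 0, 0], "jaw": 0}, {"slide": [0.49, 0, -0.42], "turn": [0, 0, 0], "jaw": 0}] 51.5
[{"slide": [0.52, 0, -0.38], "turn": [0, 0, 0], "jaw": 0}, {"slide": [0.53, 0, -0.35], "turn": [0, 0, 0], "jaw": 0}, {"slide": [0.56, 0, -0.32], "turn": [0, 0, 0], "jaw": 0}, {"slide": [0.58, 0, -0.28], "turn": [0, 0, 0], "jaw": 0}, {"slide": [0.59, 0, -0.25], "turn": [0, 0, 0], "jaw": 0}, {"slide": [0.6, 0, -0.21], "turn": [0, 0, 0], "jaw": 0}, {"slide": [0.62, 0, -0.18], "turn": [0, 0, 0], "jaw": 0}, {"slide": [0.63, 0, -0.13], "turn": [0, 0, 0], "jaw": 0}] 79.5
[{"slide": [0.63, 0, -0.1], "turn": [0, 0, 0], "jaw": 0}, {"slide": [0.64, 0, -0.06], "turn": [0, 0, 0], "jaw": 0}, {"slide": [0.64, 0, -0.02], "turn": [0, 0, 0], "jaw": 0}, {"slide": [0.37, 0, 0.01], "turn": [0, 0, 0], "jaw": 0}, {"slide": [0.36, 0, 0.02], "turn": [0, 0, 0], "jaw": 0}, {"slide": [0.37, 0, 0.03], "turn": [0, 0, 0], "jaw": 0}, {"slide": [0.18, 0, 0.02], "turn": [0, 0, 0], "jaw": 0}] 97
```

>>> step_arm(rows=[{"slide":[0.0,0,-0.18],"turn":[0,0,0],"jaw":0},{"slide":[0.01,0,-0.28],"turn":[0,0,0],"jaw":0},{"slide":[0.05,0,-0.64],"turn":[0,0,0],"jaw":0},{"slide":[0.08,0,-0.63],"turn":[0,0,0],"jaw":0}])

```text
time_s: 14.6
ee_pos: [459.9, -47.0, 82.7]
ee_rot: [180.0, 0.0, -1.1]
force: [3.9, -1.2, -6.0]
finger_gap: 0.165
```

>>> step_arm(rows=[{"slide":[0.13,0,-0.63],"turn":[0,0,0],"jaw":0},{"slide":[0.16,0,-0.62],"turn":[0,0,0],"jaw":0},{"slide":[0.2,0,-0.61],"turn":[0,0,0],"jaw":0},{"slide":[0.24,0,-0.6],"turn":[0,0,0],"jaw":0}])

```text
time_s: 15.0
ee_pos: [473.6, -47.3, 132.0]
ee_rot: [-180.0, 0.2, -1.1]
force: [-14.9, -1.7, 0.9]
finger_gap: 0.168
```

>>> step_arm(rows=[{"slide":[0.27,0,-0.58],"turn":[0,0,0],"jaw":0},{"slide":[0.31,0,-0.56],"turn":[0,0,0],"jaw":0},{"slide":[0.35,0,-0.54],"turn":[0,0,0],"jaw":0},{"slide":[0.37,0,-0.52],"turn":[0,0,0],"jaw":0},{"slide":[0.41,0,-0.5],"turn":[0,0,0],"jaw":0},{"slide":[0.43,0,-0.47],"turn":[0,0,0],"jaw":0},{"slide":[0.46,0,-0.44],"turn":[0,0,0],"jaw":0},{"slide":[0.49,0,-0.42],"turn":[0,0,0],"jaw":0}])

```text
time_s: 15.8
ee_pos: [535.4, -48.4, 216.5]
ee_rot: [180.0, 0.1, -1.1]
force: [-33.3, 2.7, 36.2]
finger_gap: 0.164
```

>>> step_arm(rows=[{"slide":[0.52,0,-0.38],"turn":[0,0,0],"jaw":0},{"slide":[0.53,0,-0.35],"turn":[0,0,0],"jaw":0},{"slide":[0.56,0,-0.32],"turn":[0,0,0],"jaw":0},{"slide":[0.58,0,-0.28],"turn":[0,0,0],"jaw":0},{"slide":[0.59,0,-0.25],"turn":[0,0,0],"jaw":0},{"slide":[0.6,0,-0.21],"turn":[0,0,0],"jaw":0},{"slide":[0.62,0,-0.18],"turn":[0,0,0],"jaw":0},{"slide":[0.63,0,-0.13],"turn":[0,0,0],"jaw":0}])

```text
time_s: 16.6
ee_pos: [629.7, -49.9, 256.4]
ee_rot: [-180.0, -0.1, -1.1]
force: [-5.1, 0.5, 11.9]
finger_gap: 0.162
```

>>> step_arm(rows=[{"slide":[0.63,0,-0.1],"turn":[0,0,0],"jaw":0},{"slide":[0.64,0,-0.06],"turn":[0,0,0],"jaw":0},{"slide":[0.64,0,-0.02],"turn":[0,0,0],"jaw":0},{"slide":[0.37,0,0.01],"turn":[0,0,0],"jaw":0},{"slide":[0.36,0,0.02],"turn":[0,0,0],"jaw":0},{"slide":[0.25,0,0.02],"turn":[0,0,0],"jaw":0},{"slide":[0.1,0,0.01],"turn":[0,0,0],"jaw":0},{"slide":[0,0,0.0],"turn":[0,0,0],"jaw":0}])

```text
time_s: 17.4
ee_pos: [689.6, -51.2, 258.4]
ee_rot: [180.0, -0.2, -1.1]
force: [0.1, 0.2, 8.5]
finger_gap: 0.165
```

>>> step_arm(rows=[{"slide":[0.12,0,0.02],"turn":[0,0,0],"jaw":0},{"slide":[0.12,0,0.03],"turn":[0,0,0],"jaw":0},{"slide":[0.12,0,0.03],"turn":[0,0,0],"jaw":0},{"slide":[0.1,0,0.03],"turn":[0,0,0],"jaw":0},{"slide":[0.05,0,0.03],"turn":[0,0,0],"jaw":0},{"slide":[0,0,0.0],"turn":[0,0,0],"jaw":0}])

```text
time_s: 18.0
ee_pos: [700.0, -51.3, 256.4]
ee_rot: [180.0, -0.3, -1.1]
force: [1.0, 1.1, 11.5]
finger_gap: 0.165
```

>>> step_arm(rows=[{"slide":[0.05,0,0.04],"turn":[0,0,0],"jaw":0},{"slide":[0.05,0,0.04],"turn":[0,0,0],"jaw":0},{"slide":[0.0,0,0.0],"turn":[0,0,0],"jaw":0}])

```text
time_s: 18.3
ee_pos: [702.3, -51.3, 256.0]
ee_rot: [180.0, -0.4, -1.1]
force: [1.1, 0.7, 18.0]
finger_gap: 0.16
```

>>> step_arm(rows=[{"slide":[0.05,0,0],"turn":[0,0,0],"jaw":0},{"slide":[0.05,0,0],"turn":[0,0,0],"jaw":0},{"slide":[0.0,0,0.0],"turn":[0,0,0],"jaw":0}])

```text
time_s: 18.6
ee_pos: [704.1, -51.4, 255.7]
ee_rot: [180.0, -0.3, -1.1]
force: [1.6, 0.3, 17.1]
finger_gap: 0.165
```

>>> step_arm(rows=[{"slide":[0.05,0,0.02],"turn":[0,0,0],"jaw":0},{"slide":[0.05,0,0.02],"turn":[0,0,0],"jaw":0},{"slide":[0.0,0,0.0],"turn":[0,0,0],"jaw":0}])

```text
time_s: 18.9
ee_pos: [704.9, -51.3, 255.5]
ee_rot: [180.0, -0.2, -1.1]
force: [-14.4, 2.1, 24.5]
finger_gap: 0.16
```

>>> step_arm(rows=[{"slide":[0,0,-0.05],"turn":[0,0,0],"jaw":0.3},{"slide":[0,0,-0.05],"turn":[0,0,0],"jaw":0.45},{"slide":[0,0,0],"turn":[0,0,0],"jaw":0.45},{"slide":[0,0,-0.5],"turn":[0,0,0],"jaw":0.45},{"slide":[0,0,-1],"turn":[0,0,0],"jaw":0.45},{"slide":[0,0,-1],"turn":[0,0,0],"jaw":0.45},{"slide":[0,0,-0.6],"turn":[0,0,0],"jaw":0.45},{"slide":[0,0,0],"turn":[0,0,0],"jaw":0.45}])

```text
time_s: 19.7
ee_pos: [705.4, -51.6, 317.1]
ee_rot: [180.0, -0.2, -1.1]
force: [0.1, 0.1, 0.2]
finger_gap: 0.455
```

```bash
python3 - <<'E'
from h import *
p,d,P=cloud("scene","s7")
s=status.read_state();print(s["time_s"],s["ee_pos"],s["ee_rot"],s["qpos"])
E
```

```text
19.75 [705.23132633 -51.56884502 315.44605248] [ 1.79995541e+02 -5.91137579e-02 -1.06350256e+00] [-6.24923543e+00  1.01380624e+01  7.10098935e+01  9.13279086e-04
  9.87927692e+01 -5.18559050e+00]
```

View pics/s7.png

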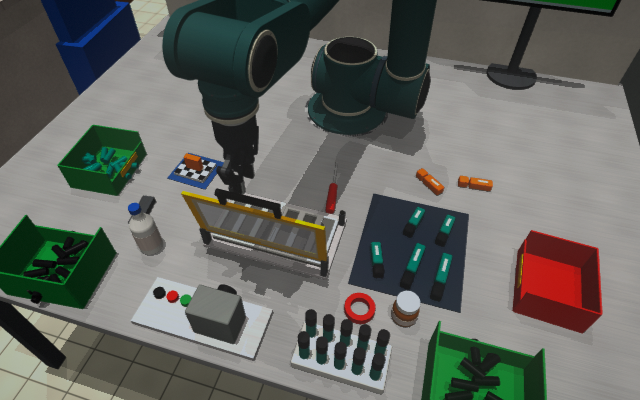

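>>> step_arm(rows=[{"slide":[-0.6,0,-0.3],"turn":[0,0,0],"jaw":0.6},{"slide":[-1,0,-0.3],"turn":[0,0,0],"jaw":0.6},{"slide":[-1,0,0],"turn":[0,0,0],"jaw":0.6},{"slide":[-1,0,0],"turn":[0,0,0],"jaw":0.6},{"slide":[-1,0,0],"turn":[0,0,0],"jaw":0.6},{"slide":[-1,0,0],"turn":[0,0,-0.09],"jaw":0.6},{"slide":[-1,0,0],"turn":[0,0,-0.09],"jaw":0.6},{"slide":[-0.6,0.3,0],"turn":[0,0,-0.09],"jaw":0.6}])

```text
time_s: 20.55
ee_pos: [561.1, -60.4, 326.6]
ee_rot: [-180.0, 0.0, 23.6]
force: [0.2, -1.4, -0.2]
finger_gap: 0.599
```

>>> step_arm(rows=[{"slide":[0,0,0],"turn":[0,0,-0.094],"jaw":0.6},{"slide":[0,0,0],"turn":[0,0,-0.094],"jaw":0.6},{"slide":[0,0,0],"turn":[0,0,-0.094],"jaw":0.6},{"slide":[0,0,0],"turn":[0,0,-0.094],"jaw":0.6},{"slide":[0,0,0],"turn":[0,0,-0.094],"jaw":0.6},{"slide":[0,0,0],"turn":[0,0,-0.094],"jaw":0.6},{"slide":[0,0,0],"turn":[0,0,-0.094],"jaw":0.6},{"slide":[0,0,0],"turn":[0,0,-0.08],"jaw":0.6}])

```text
time_s: 21.35
ee_pos: [562.3, -60.8, 326.2]
ee_rot: [-179.9, -0.0, 90.0]
force: [-0.8, -0.0, -0.4]
finger_gap: 0.602
```

```bash
python3 - <<'E'
from h import *
p,d,P=cloud("wrist","w8")
s=status.read_state();print(s["time_s"],s["ee_pos"],s["ee_rot"],s["qpos"])
np.savez("w8.npz",p=p,P=P)
E
```

```text
21.4 [562.31452857 -60.77349423 326.21736217] [-1.79941982e+02 -1.04895604e-02  9.04181655e+01] [-8.75310254e+00 -7.48710390e+00  8.79466783e+01  1.12386735e-03
  9.95993742e+01 -9.91710865e+01]
```

View pics/w8.png

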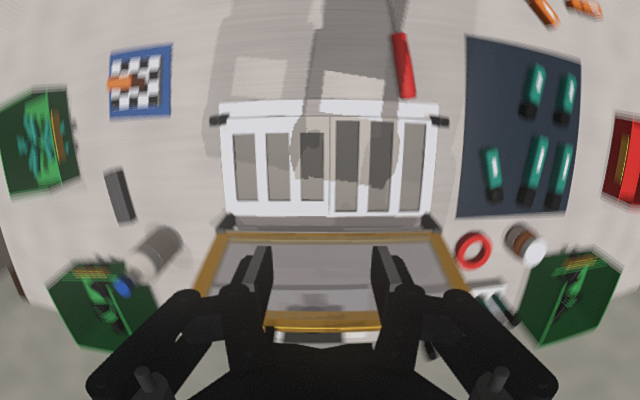

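```bash
python3 - <<'E'
from h import *
f=np.load("w8.npz");p=f["p"];P=f["P"]
# pocket floors z~20 vs ribs 27, shading varies -> use depth
Z=P[...,2]
reg=(P[...,0]>460)&(P[...,0]<660)&(P[...,1]>-240)&(P[...,1]<140)
m=reg&(Z>14)&(Z<22.5)
m=cv2.erode(m.astype(np.uint8),np.ones((3,3)))>0
comps(m,P,80)
m=reg&(Z>24)&(Z<30);comps(m,P,300)
hh,_=np.histogram(Z[reg],bins=np.arange(-4,40,1));print(dict(zip(range(-4,40),hh)))
h=cv2.cvtColor(p,cv2.COLOR_RGB2HSV)
print("teal");comps((abs(h[...,0].astype(int)-85)<12)&(h[...,1]>100)&(h[...,2]>50)&(P[...,1]<450)&(P[...,1]>150),P,zmin=20,zmax=36)
E
```

```text
px [346. 165.] 1787 rect c [579.9 -23.1] size [ 31.4 135.1] ang 88.9 z [18.1 19.2 20.3]
px [379. 166.] 1664 rect c [580.4  28.1] size [ 31.2 135.9] ang 89.1 z [18.1 19.2 20.3]
px [412. 166.] 1473 rect c [581.5  78.9] size [ 30.4 134. ] ang 89.5 z [18.2 19.2 20.3]
px [278. 165.] 1258 rect c [ 578.4 -124. ] size [ 31.4 100. ] ang 89.2 z [18.2 19.3 20.3]
px [245. 166.] 1194 rect c [ 577.8 -175.1] size [30.7 99. ] ang 88.4 z [18.1 19.2 20.4]
px [311. 165.] 1344 rect c [579.4 -74.3] size [30.9 98.3] ang 89.0 z [18.1 19.2 20.3]
px [320. 165.] 9060 rect c [577.  -48.4] size [305.3 155.1] ang 89.1 z [25.1 26.2 27.3]
{-4: np.int64(25), -3: np.int64(312), -2: np.int64(1455), -1: np.int64(2026), 0: np.int64(877), 1: np.int64(142), 2: np.int64(10), 3: np.int64(0), 4: np.int64(0), 5: np.int64(0), 6: np.int64(1), 7: np.int64(6), 8: np.int64(37), 9: np.int64(368), 10: np.int64(1559), 11: np.int64(2014), 12: np.int64(825), 13: np.int64(134), 14: np.int64(23), 15: np.int64(24), 16: np.int64(74), 17: np.int64(721), 18: np.int64(3317), 19: np.int64(4233), 20: np.int64(1710), 21: np.int64(297), 22: np.int64(150), 23: np.int64(168), 24: np.int64(756), 25: np.int64(2998), 26: np.int64(3791), 27: np.int64(1411), 28: np.int64(171), 29: np.int64(10), 30: np.int64(7), 31: np.int64(4), 32: np.int64(9), 33: np.int64(9), 34: np.int64(12), 35: np.int64(7), 36: np.int64(7), 37: np.int64(6), 38: np.int64(9)}
teal
px [536.  88.] 310 rect c [430.9 301.1] size [25.8 63.6] ang 75.2 z [22.7 26.5 28.1]
px [569.  98.] 249 rect c [435.3 383.9] size [26.1 63.6] ang 78.7 z [22.8 26.5 28.1]
px [537. 165.] 450 rect c [564.5 318.1] size [27.4 86.7] ang 80.5 z [22.5 26.5 28. ]
px [562. 172.] 361 rect c [575.3 388. ] size [26.7 85.8] ang 84.1 z [22.2 26.3 27.9]
px [492. 171.] 382 rect c [578.8 220.8] size [62.6 26.7] ang 17.0 z [23.8 26.4 28. ]
```

```bash
cat >> h.py <<'E'
def sticks(P,x0=380,x1=680,y0=170,y1=460,zmin=20,zmax=36,minpx=80):
    m=(P[...,0]>x0)&(P[...,0]<x1)&(P[...,1]>y0)&(P[...,1]<y1)
    comps(m,P,minpx,zmin,zmax)
E
python3 - <<'E'
from h import *
f=np.load("w8.npz");sticks(f["P"])
print("top")
f=np.load("top0.npz");sticks(f["P"],minpx=50,zmin=16)
E
```

```text
px [537.  87.] 456 rect c [431.7 301.2] size [26.9 64.6] ang 73.3 z [23.  26.8 28.2]
px [567. 105.] 522 rect c [450.8 380.4] size [26.8 95.2] ang 78.0 z [22.7 26.6 28.1]
px [530. 114.] 199 rect c [479.6 288.6] size [25.6 27.4] ang 78.9 z [22.5 26.5 28.2]
px [537. 165.] 590 rect c [565.8 318.5] size [28.6 89.1] ang 80.5 z [22.8 26.8 28.2]
px [563. 172.] 473 rect c [576.3 387.9] size [26.8 87.7] ang 83.9 z [22.6 26.5 28.1]
px [493. 178.] 725 rect c [594.1 225.5] size [94.6 26.6] ang 17.2 z [23.6 26.6 28. ]
px [527. 200.] 229 rect c [631.  306.8] size [26.  37.1] ang 79.6 z [23.2 26.5 27.7]
px [554. 206.] 206 rect c [641.7 380.3] size [26.2 37.5] ang 88.4 z [22.3 26.6 28. ]
top
px [203. 161.] 376 rect c [597.6 382.9] size [ 27.2 128.4] ang 83.9 z [22.7 27.5 30.5]
px [226. 165.] 375 rect c [587.3 312. ] size [ 27.  129.7] ang 80.3 z [23.  27.2 30.5]
px [256. 163.] 266 rect c [596.5 223.3] size [97.4 26.1] ang 16.3 z [22.9 27.6 30.4]
px [201. 209.] 283 rect c [451.8 378. ] size [25.9 94.1] ang 77.7 z [22.8 27.5 30.7]
px [229. 211.] 284 rect c [447.7 294.7] size [26.8 94.6] ang 74.6 z [22.6 27.4 30.4]
```

>>> step_arm(rows=[{"slide":[1,0,0],"turn":[0,0,0],"jaw":0.6},{"slide":[1,0,0],"turn":[0,0,0],"jaw":0.6},{"slide":[1,0,0],"turn":[0,0,0],"jaw":0.6},{"slide":[1,0,0],"turn":[0,0,0],"jaw":0.6},{"slide":[1,0,0],"turn":[0,0,0],"jaw":0.6},{"slide":[1,0,0],"turn":[0,0,0],"jaw":0.6},{"slide":[1,0,0],"turn":[0,0,0],"jaw":0.6},{"slide":[1,0,0],"turn":[0,0,0],"jaw":0.6}])

```text
time_s: 22.2
ee_pos: [563.4, 99.8, 326.4]
ee_rot: [-180.0, 0.0, 89.5]
force: [-0.8, -0.6, -1.4]
finger_gap: 0.602
```

>>> step_arm(rows=[{"slide":[1,0,0.5],"turn":[0,0,0],"jaw":0.6},{"slide":[1,0.3,1],"turn":[0,0,0],"jaw":0.6},{"slide":[1,0.3,1],"turn":[0,0,0],"jaw":0.6},{"slide":[1,0.3,1],"turn":[0,0,0],"jaw":0.6},{"slide":[1,0.3,1],"turn":[0,0,0],"jaw":0.6},{"slide":[1,0.3,1],"turn":[0,0,-0.09],"jaw":0.6},{"slide":[0,0,0.5],"turn":[0,0,-0.089],"jaw":0.6},{"slide":[0,0,0],"turn":[0,0,0],"jaw":0.6}])

```text
time_s: 23.0
ee_pos: [593.7, 219.0, 204.5]
ee_rot: [-179.8, 0.0, 105.8]
force: [-0.5, 0.2, 0.6]
finger_gap: 0.6
```

```bash
cat >> h.py <<'E'
def look(name,**k):
    s=status.read_state()
    p,d,P=cloud("wrist",name)
    print(round(s["time_s"],2),s["ee_pos"].round(1),s["ee_rot"].round(1),"gap",round(s["finger_gap"],3),"q6",s["qpos"][5].round(0))
    np.savez(name+".npz",p=p,P=P)
    sticks(P,**k); return p,d,P
def tool(yaw,dx,dy):
    a=np.radians(yaw); print("units tx,ty",np.round((dx*np.cos(a)+dy*np.sin(a))/20,2),np.round((dx*np.sin(a)-dy*np.cos(a))/20,2))
E
python3 -c "
from h import *
look('w9')"
```

```text
23.0 [593.7 219.  204.5] [-179.8    0.   105.8] gap 0.6 q6 -88.0
px [436.  58.] 1286 rect c [433.  302.4] size [27.  63.8] ang 75.2 z [24.4 27.  28.3]
px [497.  89.] 1050 rect c [436.8 384.1] size [26.3 63.8] ang 79.0 z [23.7 27.  28.2]
px [414.  94.] 574 rect c [479.2 289.7] size [26.2 28. ] ang 76.6 z [24.  26.8 28.1]
px [479. 124.] 467 rect c [483.7 373.9] size [25.8 27.4] ang 77.7 z [23.9 26.8 28.2]
px [326. 164.] 1397 rect c [579.4 221.8] size [63.6 25.2] ang 16.7 z [24.9 26.9 28. ]
px [414. 176.] 1720 rect c [565.9 318.3] size [26.  88.4] ang 79.7 z [24.5 26.9 28.1]
px [462. 201.] 1420 rect c [576.4 388.7] size [26.7 89.4] ang 83.3 z [23.6 26.8 28. ]
px [327. 207.] 535 rect c [625.9 236.1] size [26.8 24.6] ang 15.8 z [23.6 26.5 27.7]
px [385. 227.] 674 rect c [631.3 307.3] size [25.6 38.7] ang 79.8 z [23.6 26.6 27.8]
px [436. 249.] 551 rect c [642.4 380.9] size [26.1 38.5] ang 84.9 z [23.1 26.6 27.9]
```

View pics/w9.png

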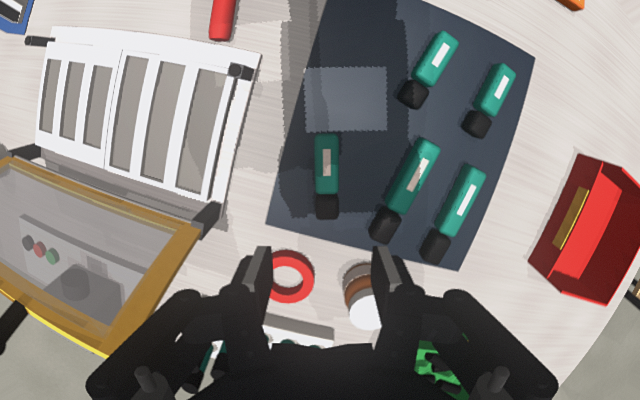

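>>> step_arm(rows=[{"slide":[0.33,0.11,1],"turn":[0,0,-0.008],"jaw":0.6},{"slide":[0,0,1],"turn":[0,0,0],"jaw":0.6},{"slide":[0,0,1],"turn":[0,0,0],"jaw":0.6},{"slide":[0,0,1],"turn":[0,0,0],"jaw":0.6},{"slide":[0,0,1],"turn":[0,0,0],"jaw":0.6},{"slide":[0,0,1],"turn":[0,0,0],"jaw":0.6},{"slide":[0,0,1],"turn":[0,0,0],"jaw":0.6},{"slide":[0,0,0],"turn":[0,0,0],"jaw":0.6}])

```text
time_s: 23.85
ee_pos: [594.1, 225.1, 65.2]
ee_rot: [-179.8, 0.0, 106.2]
force: [-0.4, 0.1, 1.0]
finger_gap: 0.6
```

```bash
python3 -c "
from h import *
look('w10')"
```

```text
23.85 [594.1 225.1  65.2] [-179.8    0.   106.2] gap 0.6 q6 -88.0
px [499.  36.] 2846 rect c [432.5 301.7] size [25.8 64.9] ang 75.3 z [23.9 27.  28.2]
px [571. 106.] 2912 rect c [451.5 381.1] size [27. 95.] ang 78.7 z [22.7 26.7 28.1]
px [468.  89.] 1521 rect c [479.6 289.2] size [25.3 27.7] ang 74.3 z [23.4 26.7 28. ]
px [321. 202.] 3917 rect c [579.3 221.8] size [63.7 26.4] ang 16.3 z [24.6 26.9 27.9]
px [460. 221.] 4034 rect c [565.8 318.4] size [26.4 88.5] ang 80.4 z [23.4 26.8 27.9]
px [523. 253.] 2613 rect c [576.1 387.8] size [27.1 87.3] ang 83.1 z [22.7 26.8 27.8]
px [321. 271.] 1266 rect c [625.4 235.7] size [26.5 25.8] ang 14.9 z [22.9 26.6 27.7]
px [424. 283.] 310 rect c [616.2 310.7] size [24.3  9.4] ang 71.7 z [22.2 25.7 27.3]
px [491. 307.] 212 rect c [626.5 384.4] size [25.8  9.9] ang 65.7 z [21.5 25.5 27.3]
```

View pics/w10.png

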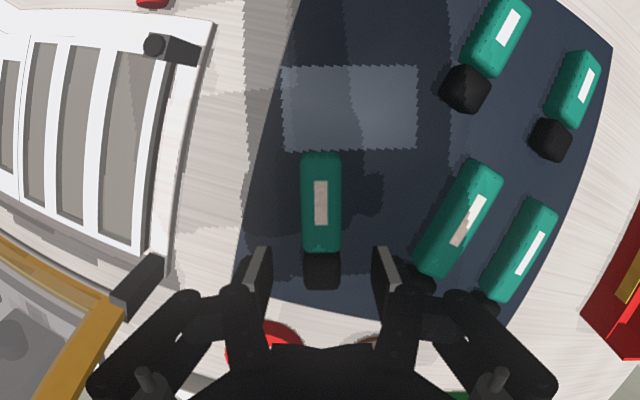

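>>> step_arm(rows=[{"slide":[0,0,1],"turn":[0,0,0],"jaw":0.6},{"slide":[0,0,0.9],"turn":[0,0,0],"jaw":0.6},{"slide":[0,0,0.6],"turn":[0,0,0],"jaw":0.6},{"slide":[0,0,0.25],"turn":[0,0,0],"jaw":0.6},{"slide":[0,0,0],"turn":[0,0,0],"jaw":0},{"slide":[0,0,0],"turn":[0,0,0],"jaw":0},{"slide":[0,0,0],"turn":[0,0,0],"jaw":0},{"slide":[0,0,0],"turn":[0,0,0],"jaw":0}])

```text
time_s: 24.7
ee_pos: [595.6, 226.1, 12.7]
ee_rot: [179.9, -0.0, 106.5]
force: [-0.6, 0.1, 3.3]
finger_gap: 0.287
```

>>> step_arm(rows=[{"slide":[0,0,-0.2],"turn":[0,0,0],"jaw":0},{"slide":[0,0,-0.8],"turn":[0,0,0],"jaw":0},{"slide":[0,0,-1],"turn":[0,0,0],"jaw":0},{"slide":[0,0,-1],"turn":[0,0,0],"jaw":0},{"slide":[0,0,-1],"turn":[0,0,0.065],"jaw":0},{"slide":[0,0,-1],"turn":[0,0,0.065],"jaw":0},{"slide":[0,0,-1],"turn":[0,0,0.065],"jaw":0},{"slide":[-0.5,-0.27,0],"turn":[0,0,0],"jaw":0}])

```text
time_s: 25.5
ee_pos: [590.8, 216.7, 136.1]
ee_rot: [179.7, -0.1, 88.8]
force: [0.6, -0.2, -0.1]
finger_gap: 0.286
```

>>> step_arm(rows=[{"slide":[-1,-0.27,0],"turn":[0,0,0],"jaw":0},{"slide":[-1,0,0],"turn":[0,0,0],"jaw":0},{"slide":[-1,0,0],"turn":[0,0,0],"jaw":0},{"slide":[-1,0,0],"turn":[0,0,0],"jaw":0},{"slide":[-1,0,0],"turn":[0,0,0],"jaw":0},{"slide":[-1,0,0],"turn":[0,0,0],"jaw":0},{"slide":[-1,0,0],"turn":[0,0,0],"jaw":0},{"slide":[-1,0,0],"turn":[0,0,0],"jaw":0}])

```text
time_s: 26.3
ee_pos: [579.9, 54.0, 130.8]
ee_rot: [-179.9, 0.0, 89.0]
force: [0.9, 0.4, -0.4]
finger_gap: 0.284
```

>>> step_arm(rows=[{"slide":[-1,0,0],"turn":[0,0,0],"jaw":0},{"slide":[-1,0,0],"turn":[0,0,0],"jaw":0},{"slide":[-1,0,0],"turn":[0,0,0],"jaw":0},{"slide":[-1,0,0],"turn":[0,0,0],"jaw":0},{"slide":[-1,0,0],"turn":[0,0,0],"jaw":0},{"slide":[-1,0,0],"turn":[0,0,0],"jaw":0},{"slide":[-1,0,0],"turn":[0,0,0],"jaw":0},{"slide":[-1,0,0],"turn":[0,0,0],"jaw":0}])

```text
time_s: 27.1
ee_pos: [576.6, -105.6, 130.8]
ee_rot: [-179.9, -0.0, 89.0]
force: [-0.3, -0.4, -0.6]
finger_gap: 0.283
```

>>> step_arm(rows=[{"slide":[-1,0,0],"turn":[0,0,0],"jaw":0},{"slide":[-1,0,0],"turn":[0,0,0],"jaw":0},{"slide":[-0.9,0,0],"turn":[0,0,0],"jaw":0},{"slide":[-0.6,0,0],"turn":[0,0,0],"jaw":0},{"slide":[0,0,0],"turn":[0,0,0],"jaw":0}])

```text
time_s: 27.6
ee_pos: [576.4, -175.2, 131.5]
ee_rot: [-180.0, -0.0, 88.9]
force: [0.4, -0.1, 0.6]
finger_gap: 0.282
```

```bash
cat >> h.py <<'E'
def pockets(P,zlo=14,zhi=22.5):
    reg=(P[...,0]>460)&(P[...,0]<660)&(P[...,1]>-240)&(P[...,1]<140)
    m=reg&(P[...,2]>zlo)&(P[...,2]<zhi); m=cv2.erode(m.astype(np.uint8),np.ones((3,3)))>0
    print("pockets");comps(m,P,80)
E
python3 -c "
from h import *
p,d,P=look('w11'); pockets(P)"
```

```text
27.6 [ 576.4 -175.2  131.5] [-180.    -0.    88.9] gap 0.282 q6 -108.0
pockets
px [554.  88.] 85 rect c [469.3  59. ] size [16.2  5.9] ang 7.7 z [16.8 18.7 20.7]
px [483. 191.] 3325 rect c [580.7 -20.1] size [ 30.8 137. ] ang 89.0 z [18.3 19.2 20.1]
px [524. 192.] 2537 rect c [581.7  31.1] size [ 29.6 137. ] ang 89.1 z [18.4 19.2 20.1]
px [558. 193.] 1797 rect c [582.   81.6] size [ 28.2 137.1] ang 89.0 z [18.4 19.3 20.1]
px [321. 151.] 1054 rect c [ 538.6 -173.3] size [33.4 23. ] ang 88.7 z [18.4 19.2 20.2]
px [380. 192.] 3817 rect c [ 579.1 -122.9] size [ 32.6 101.7] ang 89.2 z [18.4 19.2 20.1]
px [434. 193.] 3179 rect c [580.1 -72. ] size [ 31.7 101.7] ang 89.1 z [18.4 19.2 20.1]
```

View pics/w11.png

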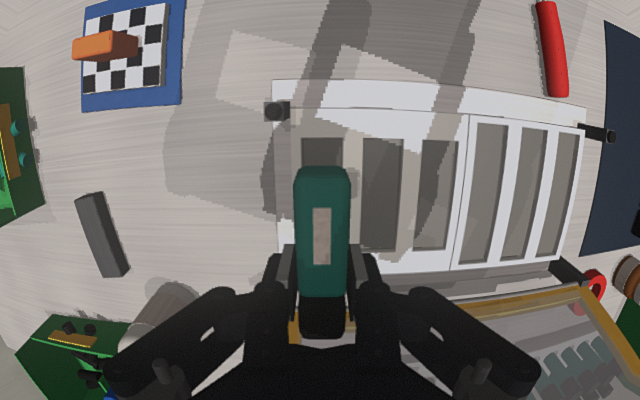

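```bash
python3 -c "
from h import *
P=np.load('w11.npz')['P']
m=(P[...,2]>100)&(P[...,2]<175)&(P[...,1]>-200)&(P[...,1]<-150)&(P[...,0]<570)
q=P[m];print(len(q),np.percentile(q,[1,50,99],axis=0).round(1))
t=q[abs(q[:,2]-np.percentile(q[:,2],80))<3]
r=cv2.minAreaRect(t[:,:2].astype(np.float32));print(r)
for x in range(525,570,5):
  k=t[abs(t[:,0]-x)<2.5]
  if len(k): print(x,len(k),k[:,1].min().round(1),k[:,1].max().round(1),k[:,2].mean().round(1))
"
```

```text
7337 [[ 527.8 -198.1  129.7]
 [ 554.5 -173.7  145.9]
 [ 569.8 -151.4  173.9]]
((550.3763427734375, -174.76841735839844), (49.23992919921875, 39.16017532348633), 89.9410171508789)
530 14 -181.1 -165.4 146.8
535 122 -182.5 -164.1 146.8
540 124 -183.1 -163.3 146.9
545 104 -182.6 -165.0 146.8
550 107 -181.4 -164.5 146.9
555 93 -181.6 -164.1 146.9
560 85 -182.2 -163.6 146.8
565 281 -192.4 -154.7 148.8
```

>>> step_arm(rows=[{"slide":[0,0.08,0.7],"turn":[0,0,0],"jaw":0},{"slide":[0,0,1],"turn":[0,0,0],"jaw":0},{"slide":[0,0,1],"turn":[0,0,0],"jaw":0},{"slide":[0,0,0.9],"turn":[0,0,0],"jaw":0},{"slide":[0,0,0.7],"turn":[0,0,0],"jaw":0},{"slide":[0,0,0.3],"turn":[0,0,0],"jaw":0},{"slide":[0,0,0.2],"turn":[0,0,0],"jaw":0},{"slide":[0,0,0],"turn":[0,0,0],"jaw":0}])

```text
time_s: 28.45
ee_pos: [578.7, -173.7, 35.8]
ee_rot: [-180.0, -0.0, 88.9]
force: [0.2, -0.0, -0.3]
finger_gap: 0.288
```

```bash
python3 -c "
from h import *
p,d,P=look('w12')"
```

```text
28.45 [ 578.7 -173.7   35.8] [-180.    -0.    88.9] gap 0.288 q6 -108.0
```

View pics/w12.png

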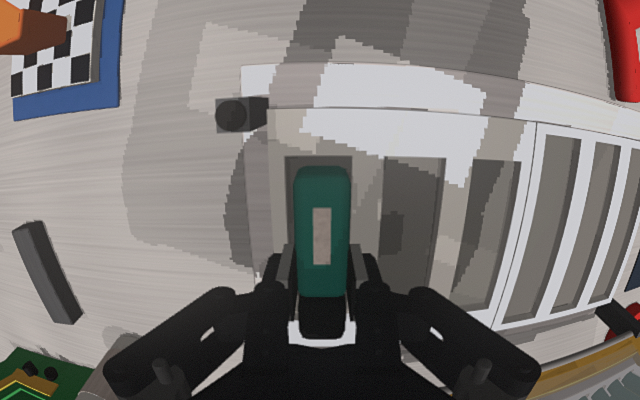

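>>> step_arm(rows=[{"slide":[0,-0.03,0.12],"turn":[0,0,0],"jaw":0},{"slide":[0,0,0.08],"turn":[0,0,0],"jaw":0},{"slide":[0,0,0],"turn":[0,0,0],"jaw":0}])

```text
time_s: 28.8
ee_pos: [577.9, -173.9, 31.9]
ee_rot: [180.0, 0.0, 88.9]
force: [-0.1, 0.4, -0.8]
finger_gap: 0.288
```

>>> step_arm(rows=[{"slide":[0,0,0.06],"turn":[0,0,0],"jaw":0},{"slide":[0,0,0],"turn":[0,0,0],"jaw":0}])

```text
time_s: 29.0
ee_pos: [578.0, -173.9, 30.7]
ee_rot: [180.0, 0.0, 88.9]
force: [-0.5, -1.2, -1.0]
finger_gap: 0.288
```

>>> step_arm(rows=[{"slide":[0,0,0.06],"turn":[0,0,0],"jaw":0},{"slide":[0,0,0],"turn":[0,0,0],"jaw":0}])

```text
time_s: 29.2
ee_pos: [578.1, -173.9, 30.7]
ee_rot: [180.0, 0.0, 88.9]
force: [-7.4, 2.0, 12.1]
finger_gap: 0.289
```

>>> step_arm(rows=[{"slide":[0,0,0],"turn":[0,0,0],"jaw":0.38},{"slide":[0,0,0],"turn":[0,0,0],"jaw":0.38},{"slide":[0,0,-0.3],"turn":[0,0,0],"jaw":0.38},{"slide":[0,0,-1],"turn":[0,0,0],"jaw":0.38},{"slide":[0,0,-1],"turn":[0,0,0],"jaw":0.5},{"slide":[0,0,-1],"turn":[0,0,0],"jaw":0.6},{"slide":[0,0,-1],"turn":[0,0,0],"jaw":0.6},{"slide":[0.5,0,-1],"turn":[0,0,0],"jaw":0.6}])

```text
time_s: 30.0
ee_pos: [578.1, -164.4, 136.7]
ee_rot: [180.0, 0.0, 88.9]
force: [0.5, -0.2, 0.2]
finger_gap: 0.598
```

>>> step_arm(rows=[{"slide":[1,0,-0.5],"turn":[0,0,0],"jaw":0.6},{"slide":[1,-0.3,0],"turn":[0,0,0],"jaw":0.6},{"slide":[1,-0.3,0],"turn":[0,0,0],"jaw":0.6},{"slide":[1,-0.3,0],"turn":[0,0,0],"jaw":0.6},{"slide":[1,-0.3,0],"turn":[0,0,0],"jaw":0.6},{"slide":[1,-0.3,0],"turn":[0,0,0],"jaw":0.6},{"slide":[1,-0.3,0],"turn":[0,0,0],"jaw":0.6},{"slide":[1,-0.3,0],"turn":[0,0,0],"jaw":0.6}])

```text
time_s: 30.8
ee_pos: [538.9, -2.3, 145.9]
ee_rot: [180.0, -0.0, 88.9]
force: [0.7, -0.1, 0.0]
finger_gap: 0.597
```

```bash
python3 -c "
from h import *
p,d,P=look('w13');pockets(P)"
```

```text
30.8 [538.9  -2.3 145.9] [180.   -0.   88.9] gap 0.597 q6 -92.0
px [589.  98.] 885 rect c [432.7 301.7] size [27.9 64. ] ang 76.2 z [22.5 26.7 28.2]
px [626. 111.] 621 rect c [436.5 384.2] size [28.1 64.2] ang 78.7 z [22.  26.6 28. ]
px [580. 137.] 386 rect c [479.2 289. ] size [26.4 27.6] ang 73.7 z [22.4 26.4 27.9]
px [619. 147.] 261 rect c [484.  373.6] size [25.7 26.9] ang 79.1 z [22.2 26.3 27.7]
px [583. 209.] 1015 rect c [566.5 317.3] size [27.8 88.7] ang 80.0 z [22.1 26.6 27.8]
px [607. 227.] 1043 rect c [596.  385.1] size [ 28.3 128.9] ang 83.3 z [21.9 26.4 27.7]
px [565. 258.] 393 rect c [630.5 306.3] size [26.3 37. ] ang 81.3 z [22.2 26.3 27.6]
pockets
px [299. 225.] 4239 rect c [581.  -23.5] size [ 32.4 137.2] ang 88.9 z [18.4 19.2 20.1]
px [352. 225.] 4274 rect c [581.6  27.7] size [ 33.1 137.3] ang 89.5 z [18.4 19.2 20.1]
px [406. 210.] 2869 rect c [573.4  78.3] size [ 32.2 118.7] ang 88.9 z [18.4 19.2 20.1]
px [244. 218.] 2138 rect c [576.6 -75.1] size [32.7 92.9] ang 88.9 z [18.4 19.2 20.1]
px [198. 228.] 2356 rect c [ 579.5 -126. ] size [ 31.2 100.1] ang 89.1 z [18.4 19.2 20.1]
```

View pics/w13.png

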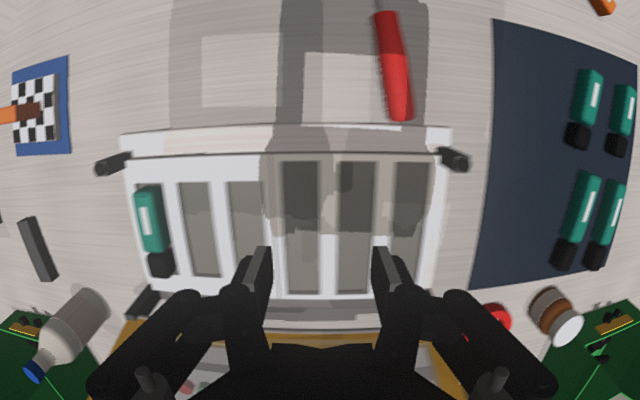

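>>> step_arm(rows=[{"slide":[1,-0.3,0],"turn":[0,0,0],"jaw":0.6},{"slide":[1,-0.3,0],"turn":[0,0,0],"jaw":0.6},{"slide":[1,-0.3,0],"turn":[0,0,0],"jaw":0.6},{"slide":[1,-0.3,0],"turn":[0,0,0],"jaw":0.6},{"slide":[1,-0.3,0],"turn":[0,0,0],"jaw":0.6},{"slide":[1,-0.3,0],"turn":[0,0,0],"jaw":0.6},{"slide":[1,-0.3,0],"turn":[0,0,0],"jaw":0.6},{"slide":[1,-0.3,0],"turn":[0,0,0],"jaw":0.6}])

```text
time_s: 31.65
ee_pos: [493.9, 158.5, 145.9]
ee_rot: [180.0, -0.0, 88.9]
force: [0.8, -0.5, -1.0]
finger_gap: 0.598
```

>>> step_arm(rows=[{"slide":[1,-0.3,0],"turn":[0,0,0],"jaw":0.6},{"slide":[1,-0.3,0],"turn":[0,0,0],"jaw":0.6},{"slide":[1,-0.4,0],"turn":[0,0,0],"jaw":0.6},{"slide":[1,-0.4,0.3],"turn":[0,0,0],"jaw":0.6},{"slide":[1,-0.4,0.3],"turn":[0,0,0],"jaw":0.6},{"slide":[1,-0.3,0.3],"turn":[0,0,0.076],"jaw":0.6},{"slide":[0.3,0,0.3],"turn":[0,0,0.076],"jaw":0.6},{"slide":[0,0,0],"turn":[0,0,0],"jaw":0.6}])

```text
time_s: 32.45
ee_pos: [454.8, 285.0, 121.0]
ee_rot: [-180.0, 0.0, 75.2]
force: [-0.2, -0.1, -0.4]
finger_gap: 0.603
```

```bash
python3 -c "
from h import *
p,d,P=look('w14')"
```

```text
32.45 [454.8 285.  121. ] [-180.     0.    75.2] gap 0.603 q6 -46.0
px [432. 148.] 2262 rect c [435.7 384.6] size [25.9 64.5] ang 78.5 z [24.4 26.9 27.9]
px [334. 167.] 2521 rect c [431.8 302.8] size [25.6 64.6] ang 75.0 z [24.6 26.9 28. ]
px [430. 205.] 830 rect c [483.2 375.1] size [25.3 26.2] ang 79.0 z [23.3 26.6 27.8]
px [333. 225.] 915 rect c [478.6 290.3] size [25.6 26.7] ang 75.0 z [23.6 26.6 27.7]
px [453. 269.] 1055 rect c [559.3 390.7] size [25.8 55. ] ang 83.2 z [22.8 26.5 27.7]
px [374. 318.] 369 rect c [587.8 306.4] size [ 9.3 83.9] ang 81.4 z [22.3 25.7 27.3]
```

View pics/w14.png

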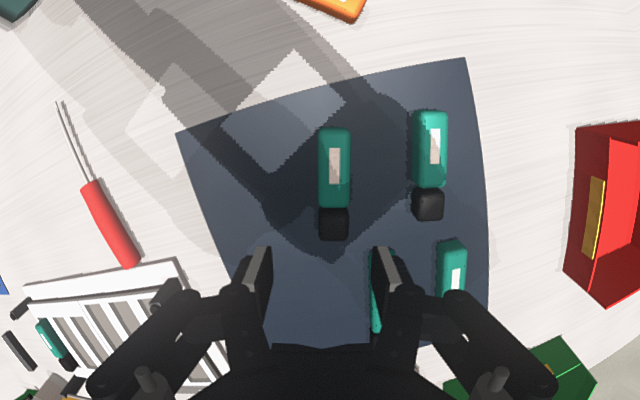

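>>> step_arm(rows=[{"slide":[0.25,-0.3,0.5],"turn":[0,0,0],"jaw":0.6},{"slide":[0.2,-0.3,1],"turn":[0,0,0],"jaw":0.6},{"slide":[0,0,0.7],"turn":[0,0,0],"jaw":0.6},{"slide":[0,0,0.4],"turn":[0,0,0],"jaw":0.6},{"slide":[0,0,0],"turn":[0,0,0],"jaw":0.6},{"slide":[0,0,0],"turn":[0,0,0],"jaw":0.6}])

```text
time_s: 33.1
ee_pos: [446.2, 296.2, 69.9]
ee_rot: [180.0, -0.0, 75.3]
force: [0.3, 0.2, -0.2]
finger_gap: 0.598
```

```bash
python3 -c "
from h import *
p,d,P=look('w15')"
```

```text
33.1 [446.2 296.2  69.9] [180.   -0.   75.3] gap 0.598 q6 -44.0
px [444. 176.] 3328 rect c [435.4 384.6] size [25.6 64.3] ang 78.4 z [24.  26.9 27.9]
px [324. 200.] 3721 rect c [431.6 302.9] size [25.9 63.8] ang 75.4 z [25.  26.9 27.9]
px [439. 244.] 1163 rect c [483.2 374.8] size [25.6 27.4] ang 76.6 z [23.  26.5 27.6]
px [323. 267.] 1256 rect c [478.8 290.4] size [26.  27.2] ang 74.0 z [23.3 26.5 27.7]
px [473. 292.] 125 rect c [536.2 400.7] size [18.3  7.7] ang 43.9 z [20.8 24.7 26.8]
px [373. 324.] 470 rect c [543.2 314.9] size [10.3 44.8] ang 80.7 z [22.9 26.4 27.6]
px [447. 378.] 335 rect c [638.9 372.3] size [48.6 20.2] ang 19.0 z [22.4 26.5 27.3]
```

View pics/w15.png

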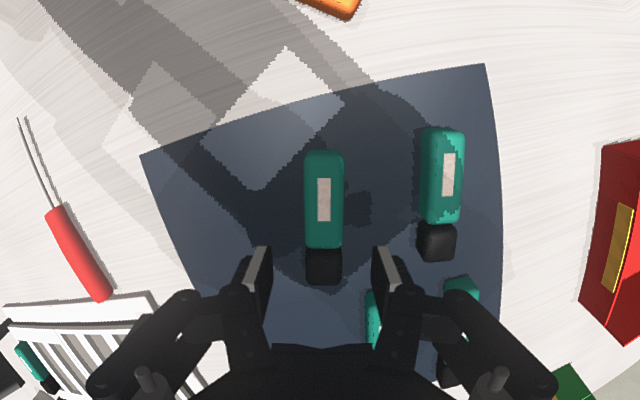

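>>> step_arm(rows=[{"slide":[0.05,0,1],"turn":[0,0,0],"jaw":0.6},{"slide":[0,0,1],"turn":[0,0,0],"jaw":0.6},{"slide":[0,0,0.65],"turn":[0,0,0],"jaw":0.6},{"slide":[0,0,0.25],"turn":[0,0,0],"jaw":0.6},{"slide":[0,0,0],"turn":[0,0,0],"jaw":0},{"slide":[0,0,0],"turn":[0,0,0],"jaw":0},{"slide":[0,0,0],"turn":[0,0,0],"jaw":0},{"slide":[0,0,0],"turn":[0,0,0],"jaw":0}])

```text
time_s: 33.95
ee_pos: [446.6, 297.5, 12.6]
ee_rot: [179.9, -0.1, 75.3]
force: [-0.4, -0.4, 6.2]
finger_gap: 0.291
```

>>> step_arm(rows=[{"slide":[0,0,-0.2],"turn":[0,0,0],"jaw":0},{"slide":[0,0,-0.8],"turn":[0,0,0],"jaw":0},{"slide":[0,0,-1],"turn":[0,0,0],"jaw":0},{"slide":[0,0,-1],"turn":[0,0,0],"jaw":0},{"slide":[0,0,-1],"turn":[0,0,-0.076],"jaw":0},{"slide":[0,0,-1],"turn":[0,0,-0.076],"jaw":0},{"slide":[-0.5,0.2,-1],"turn":[0,0,0],"jaw":0},{"slide":[-1,0.35,0],"turn":[0,0,0],"jaw":0}])

```text
time_s: 34.75
ee_pos: [457.4, 267.9, 135.8]
ee_rot: [179.8, -0.1, 89.0]
force: [0.3, -0.6, -1.1]
finger_gap: 0.287
```

>>> step_arm(rows=[{"slide":[-1,0.35,0],"turn":[0,0,0],"jaw":0},{"slide":[-1,0.35,0],"turn":[0,0,0],"jaw":0},{"slide":[-1,0.35,0],"turn":[0,0,0],"jaw":0},{"slide":[-1,0.35,0],"turn":[0,0,0],"jaw":0},{"slide":[-1,0.35,0],"turn":[0,0,0],"jaw":0},{"slide":[-1,0.35,0],"turn":[0,0,0],"jaw":0},{"slide":[-1,0.35,0],"turn":[0,0,0],"jaw":0},{"slide":[-1,0.35,0],"turn":[0,0,0],"jaw":0}])

```text
time_s: 35.55
ee_pos: [509.8, 105.1, 132.9]
ee_rot: [179.9, -0.0, 88.9]
force: [0.3, -0.3, -0.6]
finger_gap: 0.286
```

>>> step_arm(rows=[{"slide":[-1,0.35,0],"turn":[0,0,0],"jaw":0},{"slide":[-1,0.35,0],"turn":[0,0,0],"jaw":0},{"slide":[-1,0.35,0],"turn":[0,0,0],"jaw":0},{"slide":[-1,0.35,0],"turn":[0,0,0],"jaw":0},{"slide":[-1,0.35,0],"turn":[0,0,0],"jaw":0},{"slide":[-1,0.35,0],"turn":[0,0,0],"jaw":0},{"slide":[-1,0.35,0],"turn":[0,0,0],"jaw":0},{"slide":[-1,0.35,0],"turn":[0,0,0],"jaw":0}])

```text
time_s: 36.35
ee_pos: [562.8, -55.9, 132.9]
ee_rot: [180.0, 0.0, 88.9]
force: [-0.0, -0.4, -0.9]
finger_gap: 0.289
```

>>> step_arm(rows=[{"slide":[-1,0.35,0],"turn":[0,0,0],"jaw":0},{"slide":[-1,0.35,0],"turn":[0,0,0],"jaw":0},{"slide":[-0.9,0.14,0],"turn":[0,0,0],"jaw":0},{"slide":[-0.5,0,0],"turn":[0,0,0],"jaw":0},{"slide":[0,0,0],"turn":[0,0,0],"jaw":0},{"slide":[0,0,0],"turn":[0,0,0],"jaw":0}])

```text
time_s: 36.95
ee_pos: [577.9, -123.0, 131.7]
ee_rot: [180.0, -0.0, 88.9]
force: [0.6, 1.1, -1.0]
finger_gap: 0.283
```

```bash
python3 -c "
from h import *
p,d,P=look('w16');pockets(P)
s=status.read_state();tool(89,579-s['ee_pos'][0],-123.9-s['ee_pos'][1])"
```

```text
36.95 [ 577.9 -123.   131.7] [180.   -0.   88.9] gap 0.283 q6 -103.0
px [636. 202.] 168 rect c [590.1 304.2] size [45.  19.4] ang 16.4 z [21.  24.6 27.2]
px [630. 228.] 269 rect c [631.4 306.5] size [25.8 38.4] ang 81.4 z [22.1 26.2 27.5]
pockets
px [515.  79.] 85 rect c [469.5  58.8] size [16.5  5.3] ang 13.9 z [17.  18.9 21. ]
px [433. 189.] 4306 rect c [580.6 -21.2] size [ 32.2 137.9] ang 89.2 z [18.4 19.2 20.1]
px [481. 191.] 3404 rect c [581.5  29.7] size [ 30.9 137.5] ang 88.9 z [18.4 19.3 20.1]
px [522. 191.] 2577 rect c [582.3  80.3] size [ 29.3 136.9] ang 88.9 z [18.4 19.2 20.1]
px [318. 152.] 1138 rect c [ 541.  -123.3] size [32.6 26.5] ang 89.5 z [18.4 19.3 20.2]
px [274. 188.] 762 rect c [ 574.8 -163. ] size [105.2  31.2] ang 13.6 z [18.5 19.3 20.1]
px [377. 192.] 3694 rect c [579.6 -73.1] size [ 32.9 101.6] ang 89.3 z [18.5 19.3 20.1]
units tx,ty -0.06 0.05
```

View pics/w16.png

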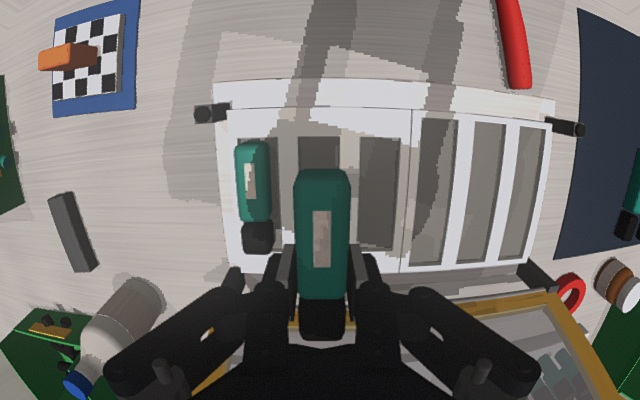

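>>> step_arm(rows=[{"slide":[-0.07,0.04,0.7],"turn":[0,0,0],"jaw":0},{"slide":[0,0,1],"turn":[0,0,0],"jaw":0},{"slide":[0,0,1],"turn":[0,0,0],"jaw":0},{"slide":[0,0,0.9],"turn":[0,0,0],"jaw":0},{"slide":[0,0,0.7],"turn":[0,0,0],"jaw":0},{"slide":[0,0,0.3],"turn":[0,0,0],"jaw":0},{"slide":[0,0,0.2],"turn":[0,0,0],"jaw":0},{"slide":[0,0,0],"turn":[0,0,0],"jaw":0}])

```text
time_s: 37.8
ee_pos: [579.0, -124.7, 35.5]
ee_rot: [180.0, 0.0, 88.9]
force: [0.1, 1.0, -0.7]
finger_gap: 0.287
```

```bash
python3 -c "
from h import *
p,d,P=look('w17')"
```

```text
37.8 [ 579.  -124.7   35.5] [180.    0.   88.9] gap 0.287 q6 -104.0
```

View pics/w17.png

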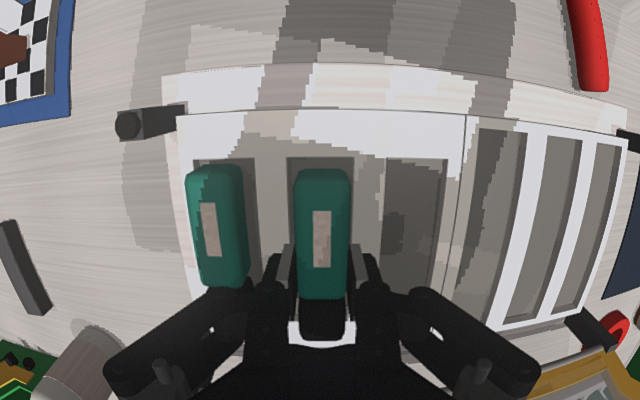

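Centred in the middle pocket. Lower to contact.

>>> step_arm(rows=[{"slide":[0.03,0,0.12],"turn":[0,0,0],"jaw":0},{"slide":[0,0,0.08],"turn":[0,0,0],"jaw":0},{"slide":[0,0,0.05],"turn":[0,0,0],"jaw":0},{"slide":[0,0,0.05],"turn":[0,0,0],"jaw":0},{"slide":[0,0,0],"turn":[0,0,0],"jaw":0}])

```text
time_s: 38.35
ee_pos: [579.1, -124.2, 30.6]
ee_rot: [180.0, 0.0, 88.9]
force: [-6.5, 1.9, 10.4]
finger_gap: 0.286
```

>>> step_arm(rows=[{"slide":[0,0,0],"turn":[0,0,0],"jaw":0.38},{"slide":[0,0,0],"turn":[0,0,0],"jaw":0.38},{"slide":[0,0,-0.3],"turn":[0,0,0],"jaw":0.38},{"slide":[0,0,-1],"turn":[0,0,0],"jaw":0.38},{"slide":[0,0,-1],"turn":[0,0,0],"jaw":0.5},{"slide":[0,0,-1],"turn":[0,0,0],"jaw":0.6},{"slide":[0,0,-1],"turn":[0,0,0],"jaw":0.6},{"slide":[0.5,0,-1],"turn":[0,0,0],"jaw":0.6}])

```text
time_s: 39.15
ee_pos: [579.0, -114.7, 136.7]
ee_rot: [180.0, 0.0, 88.9]
force: [0.8, 0.7, -0.4]
finger_gap: 0.6
```

>>> step_arm(rows=[{"slide":[1,0,0],"turn":[0,0,0],"jaw":0.6},{"slide":[1,-0.3,0],"turn":[0,0,0],"jaw":0.6},{"slide":[1,-0.3,0],"turn":[0,0,0],"jaw":0.6},{"slide":[1,-0.3,0],"turn":[0,0,0],"jaw":0.6},{"slide":[1,-0.3,0],"turn":[0,0,0],"jaw":0.6},{"slide":[1,-0.3,0],"turn":[0,0,0],"jaw":0.6},{"slide":[1,-0.3,0],"turn":[0,0,0],"jaw":0.6},{"slide":[1,-0.3,0],"turn":[0,0,0],"jaw":0.6}])

```text
time_s: 39.95
ee_pos: [539.8, 47.4, 135.9]
ee_rot: [180.0, -0.0, 88.9]
force: [-0.1, 0.4, -0.5]
finger_gap: 0.595
```

>>> step_arm(rows=[{"slide":[1,-0.3,0],"turn":[0,0,0],"jaw":0.6},{"slide":[1,-0.3,0],"turn":[0,0,0],"jaw":0.6},{"slide":[1,-0.3,0],"turn":[0,0,0],"jaw":0.6},{"slide":[1,-0.3,0],"turn":[0,0,0],"jaw":0.6},{"slide":[1,-0.3,0],"turn":[0,0,0],"jaw":0.6},{"slide":[1,-0.3,0],"turn":[0,0,0],"jaw":0.6},{"slide":[1,-0.3,0],"turn":[0,0,0],"jaw":0.6},{"slide":[1,-0.3,0],"turn":[0,0,0],"jaw":0.6}])

```text
time_s: 40.75
ee_pos: [494.8, 208.3, 135.9]
ee_rot: [180.0, -0.0, 88.9]
force: [0.2, 0.0, 0.1]
finger_gap: 0.601
```

>>> step_arm(rows=[{"slide":[1,-0.3,0],"turn":[0,0,0],"jaw":0.6},{"slide":[1,-0.3,0],"turn":[0,0,0],"jaw":0.6},{"slide":[1,-0.3,0],"turn":[0,0,0],"jaw":0.6},{"slide":[1,-0.3,0],"turn":[0,0,0],"jaw":0.6},{"slide":[1,-0.3,0],"turn":[0,0,0],"jaw":0.6},{"slide":[1,-0.3,0],"turn":[0,0,0.058],"jaw":0.6},{"slide":[1,-0.1,0.5],"turn":[0,0,0.058],"jaw":0.6},{"slide":[1,0,0.5],"turn":[0,0,0],"jaw":0.6}])

```text
time_s: 41.55
ee_pos: [465.3, 368.9, 116.0]
ee_rot: [180.0, -0.0, 78.3]
force: [-0.2, -0.3, 0.4]
finger_gap: 0.6
```

>>> step_arm(rows=[{"slide":[0.5,0,0],"turn":[0,0,0],"jaw":0.6},{"slide":[0,0,0],"turn":[0,0,0],"jaw":0.6}])

```text
time_s: 41.75
ee_pos: [467.5, 378.3, 115.7]
ee_rot: [-180.0, 0.0, 78.6]
force: [0.6, -0.0, -0.2]
finger_gap: 0.599
```

```bash
python3 -c "
from h import *
p,d,P=look('w18')"
```

```text
41.75 [467.5 378.3 115.7] [-180.     0.    78.6] gap 0.599 q6 -42.0
px [321. 161.] 2694 rect c [435.5 385.6] size [26.1 63.8] ang 78.1 z [24.9 26.9 28. ]
px [320. 221.] 988 rect c [483.4 375.8] size [25.7 26.9] ang 77.5 z [23.4 26.6 27.7]
px [354. 303.] 2043 rect c [579.7 389.2] size [26.1 96.8] ang 83.2 z [23.6 26.7 27.7]
px [282. 308.] 1704 rect c [565.3 319.5] size [26.5 88.5] ang 80.3 z [24.2 26.8 27.7]
```

View pics/w18.png

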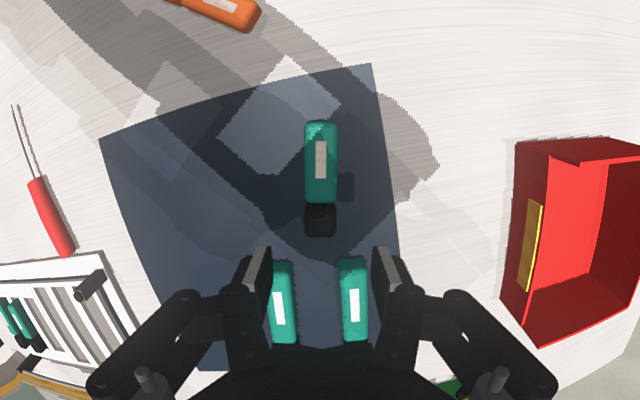

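>>> step_arm(rows=[{"slide":[0,-0.5,0.6],"turn":[0,0,0],"jaw":0.6},{"slide":[0,-0.38,1],"turn":[0,0,0],"jaw":0.6},{"slide":[0,0,1],"turn":[0,0,0],"jaw":0.6},{"slide":[0,0,1],"turn":[0,0,0],"jaw":0.6},{"slide":[0,0,0],"turn":[0,0,0],"jaw":0.6}])

```text
time_s: 42.3
ee_pos: [448.6, 379.6, 40.7]
ee_rot: [-179.8, 0.2, 78.5]
force: [0.2, -0.7, -0.1]
finger_gap: 0.6
```

```bash
python3 -c "
from h import *
p,d,P=look('w19')"
```

```text
42.3 [448.6 379.6  40.7] [-179.8    0.2   78.5] gap 0.6 q6 -41.0
px [325. 218.] 4859 rect c [435.1 385.6] size [26.4 63.1] ang 78.5 z [24.7 26.9 27.9]
px [323. 293.] 1511 rect c [482.8 375.6] size [26.1 26.6] ang 76.8 z [23.  26.5 27.6]
```

View pics/w19.png

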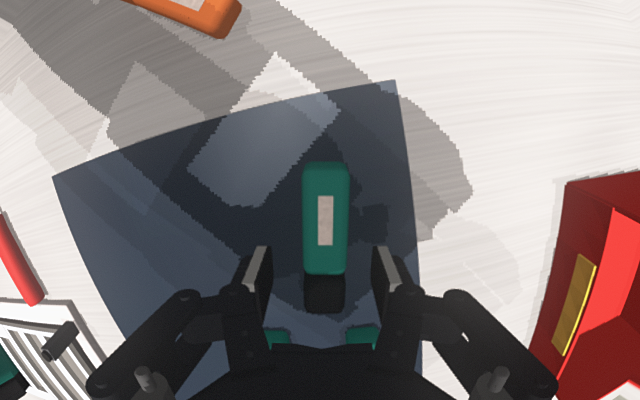

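>>> step_arm(rows=[{"slide":[0.05,0.05,0.7],"turn":[0,0,0],"jaw":0.6},{"slide":[0,0,0.55],"turn":[0,0,0],"jaw":0.6},{"slide":[0,0,0.2],"turn":[0,0,0],"jaw":0.6},{"slide":[0,0,0],"turn":[0,0,0],"jaw":0},{"slide":[0,0,0],"turn":[0,0,0],"jaw":0},{"slide":[0,0,0],"turn":[0,0,0],"jaw":0},{"slide":[0,0,0],"turn":[0,0,0],"jaw":0}])

```text
time_s: 43.05
ee_pos: [451.6, 382.0, 14.9]
ee_rot: [180.0, -0.0, 78.5]
force: [1.0, 0.2, 1.3]
finger_gap: 0.287
```

>>> step_arm(rows=[{"slide":[0,0,-0.2],"turn":[0,0,0],"jaw":0},{"slide":[0,0,-0.8],"turn":[0,0,0],"jaw":0},{"slide":[0,0,-1],"turn":[0,0,0],"jaw":0},{"slide":[0,0,-1],"turn":[0,0,0],"jaw":0},{"slide":[0,0,-1],"turn":[0,0,-0.058],"jaw":0},{"slide":[0,0,-1],"turn":[0,0,-0.058],"jaw":0},{"slide":[-0.5,0.2,-1],"turn":[0,0,0],"jaw":0},{"slide":[-1,0.3,0],"turn":[0,0,0],"jaw":0}])

```text
time_s: 43.85
ee_pos: [461.6, 352.8, 139.1]
ee_rot: [179.8, -0.2, 89.0]
force: [0.3, -0.2, 0.1]
finger_gap: 0.286
```

>>> step_arm(rows=[{"slide":[-1,0.3,0],"turn":[0,0,0],"jaw":0},{"slide":[-1,0.3,0],"turn":[0,0,0],"jaw":0},{"slide":[-1,0.3,0],"turn":[0,0,0],"jaw":0},{"slide":[-1,0.3,0],"turn":[0,0,0],"jaw":0},{"slide":[-1,0.3,0],"turn":[0,0,0],"jaw":0},{"slide":[-1,0.3,0],"turn":[0,0,0],"jaw":0},{"slide":[-1,0.3,0],"turn":[0,0,0],"jaw":0},{"slide":[-1,0.3,0],"turn":[0,0,0],"jaw":0}])

```text
time_s: 44.65
ee_pos: [506.1, 190.1, 136.0]
ee_rot: [179.9, -0.0, 88.9]
force: [0.6, -0.4, -0.6]
finger_gap: 0.289
```

>>> step_arm(rows=[{"slide":[-1,0.3,0],"turn":[0,0,0],"jaw":0},{"slide":[-1,0.3,0],"turn":[0,0,0],"jaw":0},{"slide":[-1,0.3,0],"turn":[0,0,0],"jaw":0},{"slide":[-1,0.3,0],"turn":[0,0,0],"jaw":0},{"slide":[-1,0.3,0],"turn":[0,0,0],"jaw":0},{"slide":[-1,0.3,0],"turn":[0,0,0],"jaw":0},{"slide":[-1,0.3,0],"turn":[0,0,0],"jaw":0},{"slide":[-1,0.3,0],"turn":[0,0,0],"jaw":0}])

```text
time_s: 45.45
ee_pos: [551.2, 29.2, 136.0]
ee_rot: [179.9, -0.0, 88.9]
force: [0.1, 0.3, -1.0]
finger_gap: 0.285
```

>>> step_arm(rows=[{"slide":[-1,0.3,0],"turn":[0,0,0],"jaw":0},{"slide":[-1,0.3,0],"turn":[0,0,0],"jaw":0},{"slide":[-1,0.3,0],"turn":[0,0,0],"jaw":0},{"slide":[-1,0.3,0],"turn":[0,0,0],"jaw":0},{"slide":[-0.8,0.3,0],"turn":[0,0,0],"jaw":0},{"slide":[-0.4,0,0],"turn":[0,0,0],"jaw":0},{"slide":[0,0,0],"turn":[0,0,0],"jaw":0},{"slide":[0,0,0],"turn":[0,0,0],"jaw":0}])

```text
time_s: 46.25
ee_pos: [578.8, -74.1, 134.7]
ee_rot: [-180.0, -0.0, 88.9]
force: [0.7, -0.9, -0.8]
finger_gap: 0.288
```

```bash
python3 -c "
from h import *
p,d,P=look('w20');pockets(P)
s=status.read_state();tool(89,579.6-s['ee_pos'][0],-74-s['ee_pos'][1])"
```

```text
46.25 [578.8 -74.1 134.7] [-180.    -0.    88.9] gap 0.288 q6 -99.0
px [626. 181.] 806 rect c [565.9 317.3] size [28.5 88.4] ang 81.5 z [22.  26.5 27.8]
px [611. 229.] 325 rect c [631.  305.7] size [27.5 37.5] ang 83.6 z [22.1 26.4 27.6]
px [634. 233.] 223 rect c [641.6 377.9] size [25.4 38.1] ang 89.1 z [21.5 26.1 27.6]
pockets
px [469.  71.] 99 rect c [469.1  58.6] size [17.1  4.7] ang 13.5 z [16.8 18.7 20.6]
px [379. 185.] 4783 rect c [580.5 -22.1] size [ 32.7 137.8] ang 88.9 z [18.4 19.2 20.1]
px [433. 188.] 4232 rect c [581.4  28.8] size [ 32.1 137.4] ang 88.9 z [18.4 19.2 20.1]
px [481. 189.] 3370 rect c [582.3  80.1] size [ 31.1 137.2] ang 89.3 z [18.4 19.3 20.1]
px [320. 150.] 1045 rect c [541.2 -73.3] size [25.  32.6] ang 0.2 z [18.4 19.3 20.2]
px [266. 151.] 263 rect c [ 559.9 -124.1] size [31.9 63.9] ang 89.5 z [18.5 19.3 20.1]
px [222. 194.] 525 rect c [ 578.2 -164.8] size [  9.9 100.7] ang 89.0 z [18.4 19.3 20. ]
units tx,ty -0.0 0.04
```

View pics/w20.png

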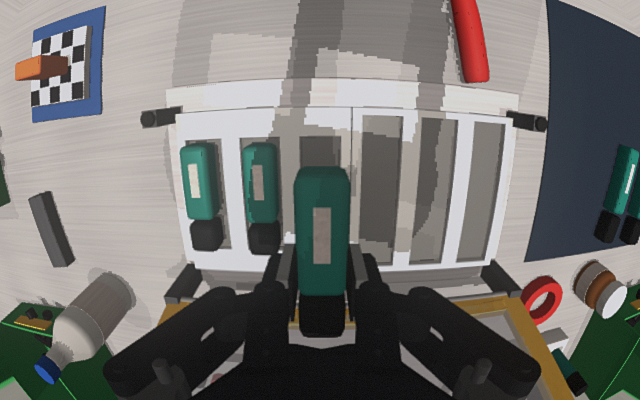

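>>> step_arm(rows=[{"slide":[0,0.04,0.7],"turn":[0,0,0],"jaw":0},{"slide":[0,0,1],"turn":[0,0,0],"jaw":0},{"slide":[0,0,1],"turn":[0,0,0],"jaw":0},{"slide":[0,0,0.9],"turn":[0,0,0],"jaw":0},{"slide":[0,0,0.7],"turn":[0,0,0],"jaw":0},{"slide":[0,0,0.35],"turn":[0,0,0],"jaw":0},{"slide":[0,0,0.2],"turn":[0,0,0],"jaw":0},{"slide":[0,0,0],"turn":[0,0,0],"jaw":0}])

```text
time_s: 47.1
ee_pos: [579.8, -74.4, 37.4]
ee_rot: [-180.0, -0.0, 88.9]
force: [0.0, -0.3, -0.7]
finger_gap: 0.287
```

```bash
python3 -c "
from h import *
p,d,P=look('w21')"
```

```text
47.1 [579.8 -74.4  37.4] [-180.    -0.    88.9] gap 0.287 q6 -99.0
```

View pics/w21.png

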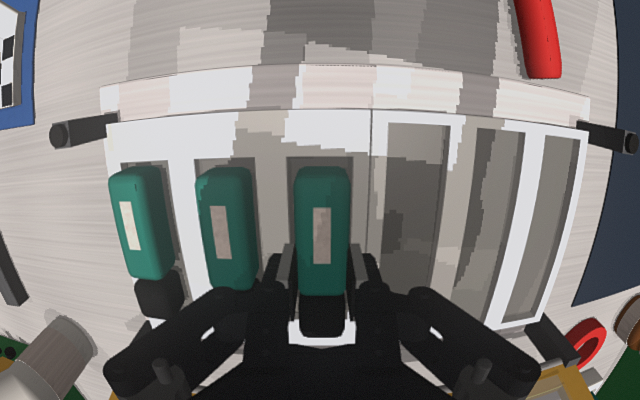

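>>> step_arm(rows=[{"slide":[0,0,0.12],"turn":[0,0,0],"jaw":0},{"slide":[0,0,0.08],"turn":[0,0,0],"jaw":0},{"slide":[0,0,0.05],"turn":[0,0,0],"jaw":0},{"slide":[0,0,0],"turn":[0,0,0],"jaw":0}])

```text
time_s: 47.55
ee_pos: [579.9, -74.6, 32.9]
ee_rot: [180.0, 0.0, 88.9]
force: [-1.2, 0.4, 3.5]
finger_gap: 0.287
```

>>> step_arm(rows=[{"slide":[0,0,0],"turn":[0,0,0],"jaw":0.38},{"slide":[0,0,0],"turn":[0,0,0],"jaw":0.38},{"slide":[0,0,-0.3],"turn":[0,0,0],"jaw":0.38},{"slide":[0,0,-1],"turn":[0,0,0],"jaw":0.38},{"slide":[0,0,-1],"turn":[0,0,0],"jaw":0.5},{"slide":[0,0,-1],"turn":[0,0,0],"jaw":0.6},{"slide":[0,0,-1],"turn":[0,0,0],"jaw":0.6},{"slide":[0.5,0,-1],"turn":[0,0,0],"jaw":0.6}])

```text
time_s: 48.35
ee_pos: [579.9, -65.1, 139.8]
ee_rot: [180.0, 0.0, 88.9]
force: [-0.6, -0.2, -0.6]
finger_gap: 0.602
```

>>> step_arm(rows=[{"slide":[1,0,0],"turn":[0,0,0],"jaw":0.6},{"slide":[1,0,0],"turn":[0,0,0],"jaw":0.6},{"slide":[1,0,0],"turn":[0,0,0],"jaw":0.6},{"slide":[1,0,0],"turn":[0,0,0],"jaw":0.6},{"slide":[1,0,0],"turn":[0,0,0],"jaw":0.6},{"slide":[1,0,0],"turn":[0,0,0],"jaw":0.6},{"slide":[1,0,0],"turn":[0,0,0],"jaw":0.6},{"slide":[1,0,0],"turn":[0,0,0],"jaw":0.6}])

```text
time_s: 49.15
ee_pos: [582.9, 96.3, 139.0]
ee_rot: [180.0, -0.0, 88.9]
force: [0.5, 0.7, -0.3]
finger_gap: 0.598
```

>>> step_arm(rows=[{"slide":[1,0,0],"turn":[0,0,0],"jaw":0.6},{"slide":[1,0,0],"turn":[0,0,0],"jaw":0.6},{"slide":[1,0,0],"turn":[0,0,0],"jaw":0.6},{"slide":[1,0,0],"turn":[0,0,0],"jaw":0.6},{"slide":[1,0,0],"turn":[0,0,0],"jaw":0.6},{"slide":[1,0,0],"turn":[0,0,0],"jaw":0.6},{"slide":[1,0,0],"turn":[0,0,0],"jaw":0.6},{"slide":[1,0,0],"turn":[0,0,0],"jaw":0.6}])

```text
time_s: 49.95
ee_pos: [585.9, 256.4, 138.9]
ee_rot: [180.0, -0.0, 88.9]
force: [0.2, -0.4, 0.1]
finger_gap: 0.597
```

>>> step_arm(rows=[{"slide":[1,0,0],"turn":[0,0,0.05],"jaw":0.6},{"slide":[1,0,0],"turn":[0,0,0.045],"jaw":0.6},{"slide":[0.8,0.1,0],"turn":[0,0,0],"jaw":0.6},{"slide":[0,0,0],"turn":[0,0,0],"jaw":0.6},{"slide":[0,0,0],"turn":[0,0,0],"jaw":0.6}])

```text
time_s: 50.45
ee_pos: [592.9, 310.7, 138.4]
ee_rot: [-180.0, 0.0, 80.5]
force: [-0.0, 0.2, 0.1]
finger_gap: 0.599
```

```bash
python3 -c "
from h import *
p,d,P=look('w22')"
```

```text
50.45 [592.9 310.7 138.4] [-180.     0.    80.5] gap 0.599 q6 -55.0
px [324. 160.] 3007 rect c [565.6 319.4] size [25.8 86.6] ang 80.7 z [25.2 26.9 28. ]
px [406. 160.] 2817 rect c [576.7 389.6] size [27.8 88.9] ang 83.3 z [24.7 26.9 28. ]
px [403. 231.] 1017 rect c [641.8 381.4] size [26.  38.5] ang 85.5 z [23.4 26.6 27.7]
px [324. 233.] 1064 rect c [630.7 308.2] size [25.5 37.1] ang 81.7 z [24.2 26.6 27.8]
```

View pics/w22.png

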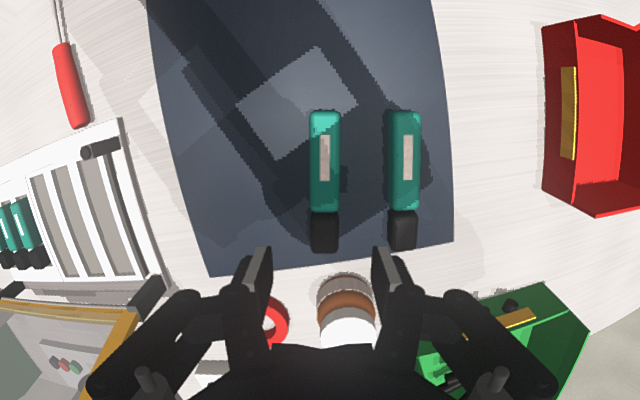

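>>> step_arm(rows=[{"slide":[0.1,-0.39,0.7],"turn":[0,0,0],"jaw":0.6},{"slide":[0,0,1],"turn":[0,0,0],"jaw":0.6},{"slide":[0,0,1],"turn":[0,0,0],"jaw":0.6},{"slide":[0,0,1],"turn":[0,0,0],"jaw":0.6},{"slide":[0,0,1],"turn":[0,0,0],"jaw":0.6},{"slide":[0,0,0.2],"turn":[0,0,0],"jaw":0.6},{"slide":[0,0,0],"turn":[0,0,0],"jaw":0.6}])

```text
time_s: 51.2
ee_pos: [584.8, 313.6, 39.6]
ee_rot: [-179.9, 0.1, 80.4]
force: [-0.6, 0.1, 1.0]
finger_gap: 0.6
```

```bash
python3 -c "
from h import *
p,d,P=look('w23')"
```

```text
51.2 [584.8 313.6  39.6] [-1.799e+02  1.000e-01  8.040e+01] gap 0.6 q6 -54.0
px [323. 205.] 6932 rect c [567.3 319.2] size [26.5 90.2] ang 80.2 z [25.  27.  27.9]
px [444. 210.] 6368 rect c [583.5 388. ] size [ 26.1 102.5] ang 83.7 z [23.8 26.8 27.9]
px [323. 308.] 1914 rect c [630.7 308.2] size [26.3 38.2] ang 80.4 z [23.3 26.7 27.7]
```

View pics/w23.png

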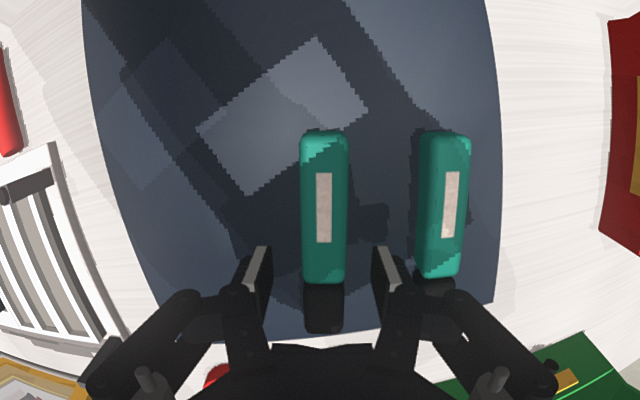

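>>> step_arm(rows=[{"slide":[0.03,0.05,0.7],"turn":[0,0,0],"jaw":0.6},{"slide":[0,0,0.55],"turn":[0,0,0],"jaw":0.6},{"slide":[0,0,0.2],"turn":[0,0,0],"jaw":0.6},{"slide":[0,0,0],"turn":[0,0,0],"jaw":0},{"slide":[0,0,0],"turn":[0,0,0],"jaw":0},{"slide":[0,0,0],"turn":[0,0,0],"jaw":0},{"slide":[0,0,0],"turn":[0,0,0],"jaw":0}])

```text
time_s: 51.95
ee_pos: [586.7, 314.5, 11.8]
ee_rot: [180.0, -0.0, 80.4]
force: [0.3, 0.4, -1.4]
finger_gap: 0.288
```

>>> step_arm(rows=[{"slide":[0,0,-0.2],"turn":[0,0,0],"jaw":0},{"slide":[0,0,-0.8],"turn":[0,0,0],"jaw":0},{"slide":[0,0,-1],"turn":[0,0,0],"jaw":0},{"slide":[0,0,-1],"turn":[0,0,0],"jaw":0},{"slide":[0,0,-1],"turn":[0,0,-0.048],"jaw":0},{"slide":[0,0,-1],"turn":[0,0,-0.048],"jaw":0},{"slide":[-0.5,0,-1],"turn":[0,0,0],"jaw":0},{"slide":[-1,0,-0.2],"turn":[0,0,0],"jaw":0}])

```text
time_s: 52.75
ee_pos: [586.8, 285.0, 139.4]
ee_rot: [179.8, -0.1, 89.1]
force: [1.1, -0.5, -1.1]
finger_gap: 0.286
```

>>> step_arm(rows=[{"slide":[-1,0,0],"turn":[0,0,0],"jaw":0},{"slide":[-1,0,0],"turn":[0,0,0],"jaw":0},{"slide":[-1,0,0],"turn":[0,0,0],"jaw":0},{"slide":[-1,0,0],"turn":[0,0,0],"jaw":0},{"slide":[-1,0,0],"turn":[0,0,0],"jaw":0},{"slide":[-1,0,0],"turn":[0,0,0],"jaw":0},{"slide":[-1,0,0],"turn":[0,0,0],"jaw":0},{"slide":[-1,0,0],"turn":[0,0,0],"jaw":0}])

```text
time_s: 53.55
ee_pos: [582.8, 122.4, 134.7]
ee_rot: [-179.9, 0.0, 89.0]
force: [0.3, 0.4, -0.8]
finger_gap: 0.287
```

>>> step_arm(rows=[{"slide":[-1,0,0],"turn":[0,0,0],"jaw":0},{"slide":[-1,0,0],"turn":[0,0,0],"jaw":0},{"slide":[-1,0,0],"turn":[0,0,0],"jaw":0},{"slide":[-1,0,0],"turn":[0,0,0],"jaw":0},{"slide":[-1,0,0],"turn":[0,0,0],"jaw":0},{"slide":[-1,0,0],"turn":[0,0,0],"jaw":0},{"slide":[-0.9,0,0],"turn":[0,0,0],"jaw":0},{"slide":[-0.5,0,0],"turn":[0,0,0],"jaw":0}])

```text
time_s: 54.35
ee_pos: [580.1, -25.6, 134.8]
ee_rot: [-179.9, 0.0, 88.9]
force: [-0.3, 0.0, -0.3]
finger_gap: 0.284
```

>>> step_arm(rows=[{"slide":[0,0,0],"turn":[0,0,0],"jaw":0},{"slide":[0,0,0],"turn":[0,0,0],"jaw":0}])

```text
time_s: 54.55
ee_pos: [580.6, -23.6, 135.2]
ee_rot: [-180.0, -0.0, 89.0]
force: [0.6, 0.1, -0.4]
finger_gap: 0.29
```

```bash
python3 -c "
from h import *
p,d,P=look('w24');pockets(P)
s=status.read_state();tool(89,581.2-s['ee_pos'][0],-23.6-s['ee_pos'][1])"
```

```text
54.55 [580.6 -23.6 135.2] [-180.   -0.   89.] gap 0.29 q6 -94.0
px [630. 189.] 690 rect c [576.5 385.5] size [28.5 88.2] ang 88.7 z [21.7 26.4 27.8]
px [617. 234.] 292 rect c [641.6 380.4] size [25.8 37.5] ang 84.0 z [22.1 26.1 27.5]
pockets
px [416.  66.] 101 rect c [469.   59.1] size [17.2  4.5] ang 18.1 z [17.3 19.2 21.1]
px [320. 123.] 685 rect c [519.  -22.1] size [31.7 14.4] ang 89.0 z [18.4 19.3 20.2]
px [379. 182.] 4754 rect c [581.4  28. ] size [ 32.8 137.8] ang 89.0 z [18.4 19.2 20.1]
px [432. 187.] 4287 rect c [582.3  78.6] size [ 32.2 137.8] ang 88.9 z [18.4 19.2 20.1]
px [269. 161.] 301 rect c [566.9 -73.8] size [31.2 75.9] ang 89.3 z [18.4 19.3 20.1]
px [204. 141.] 132 rect c [ 530.6 -124.6] size [32.   7.2] ang 84.5 z [18.4 19.4 20.2]
px [166. 164.] 201 rect c [ 554.  -175.6] size [28.9 53.8] ang 89.1 z [18.5 19.2 20.1]
px [174. 215.] 123 rect c [ 601.5 -166.8] size [36.8  9.8] ang 0.1 z [18.3 19.2 19.9]
units tx,ty -0.02 0.03
```

View pics/w24.png

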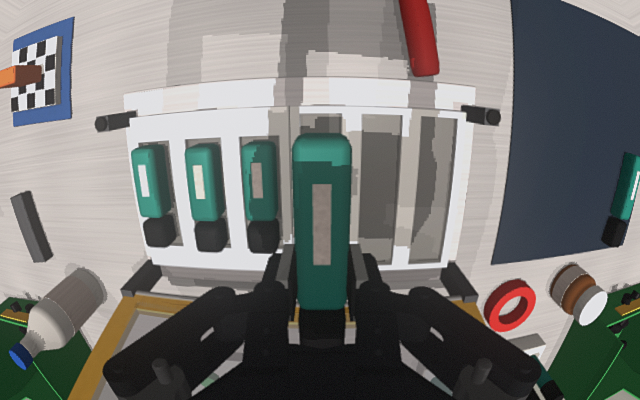

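>>> step_arm(rows=[{"slide":[0,0.03,0.7],"turn":[0,0,0],"jaw":0},{"slide":[0,0,1],"turn":[0,0,0],"jaw":0},{"slide":[0,0,1],"turn":[0,0,0],"jaw":0},{"slide":[0,0,0.9],"turn":[0,0,0],"jaw":0},{"slide":[0,0,0.7],"turn":[0,0,0],"jaw":0},{"slide":[0,0,0.4],"turn":[0,0,0],"jaw":0},{"slide":[0,0,0.25],"turn":[0,0,0],"jaw":0},{"slide":[0,0,0],"turn":[0,0,0],"jaw":0}])

```text
time_s: 55.4
ee_pos: [581.3, -23.4, 36.1]
ee_rot: [-180.0, -0.0, 89.0]
force: [-0.0, -1.0, 0.1]
finger_gap: 0.287
```

```bash
python3 -c "
from h import *
p,d,P=look('w25')"
```

```text
55.4 [581.3 -23.4  36.1] [-180.   -0.   89.] gap 0.287 q6 -94.0
```

View pics/w25.png

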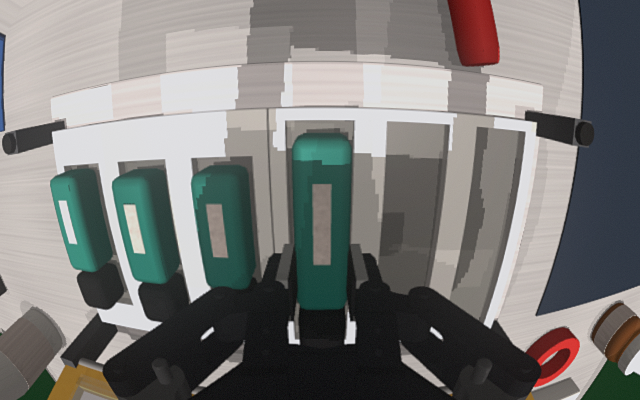

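>>> step_arm(rows=[{"slide":[0,0,0.12],"turn":[0,0,0],"jaw":0},{"slide":[0,0,0.08],"turn":[0,0,0],"jaw":0},{"slide":[0,0,0.06],"turn":[0,0,0],"jaw":0},{"slide":[0,0,0.05],"turn":[0,0,0],"jaw":0},{"slide":[0,0,0],"turn":[0,0,0],"jaw":0}])

```text
time_s: 55.95
ee_pos: [581.4, -23.5, 30.2]
ee_rot: [-180.0, -0.0, 89.0]
force: [0.6, 0.9, -0.5]
finger_gap: 0.284
```

>>> step_arm(rows=[{"slide":[0,0,0.05],"turn":[0,0,0],"jaw":0},{"slide":[0,0,0],"turn":[0,0,0],"jaw":0}])

```text
time_s: 56.15
ee_pos: [581.5, -23.6, 29.7]
ee_rot: [180.0, 0.0, 89.0]
force: [-2.5, 0.7, 4.4]
finger_gap: 0.285
```

>>> step_arm(rows=[{"slide":[0,0,0],"turn":[0,0,0],"jaw":0.38},{"slide":[0,0,0],"turn":[0,0,0],"jaw":0.38},{"slide":[0,0,-0.3],"turn":[0,0,0],"jaw":0.38},{"slide":[0,0,-1],"turn":[0,0,0],"jaw":0.38},{"slide":[0,0,-1],"turn":[0,0,0],"jaw":0.5},{"slide":[0,0,-1],"turn":[0,0,0],"jaw":0.6},{"slide":[0,0,-1],"turn":[0,0,0],"jaw":0.6},{"slide":[0.5,0,-1],"turn":[0,0,0],"jaw":0.6}])

```text
time_s: 56.95
ee_pos: [581.6, -14.1, 136.6]
ee_rot: [180.0, 0.0, 89.0]
force: [0.5, 0.2, -0.8]
finger_gap: 0.602
```

>>> step_arm(rows=[{"slide":[1,0,0],"turn":[0,0,0],"jaw":0.6},{"slide":[1,0,0],"turn":[0,0,0],"jaw":0.6},{"slide":[1,0,0],"turn":[0,0,0],"jaw":0.6},{"slide":[1,0,0],"turn":[0,0,0],"jaw":0.6},{"slide":[1,0,0],"turn":[0,0,0],"jaw":0.6},{"slide":[1,0,0],"turn":[0,0,0],"jaw":0.6},{"slide":[1,0,0],"turn":[0,0,0],"jaw":0.6},{"slide":[1,0,0],"turn":[0,0,0],"jaw":0.6}])

```text
time_s: 57.75
ee_pos: [584.3, 147.3, 135.8]
ee_rot: [180.0, -0.0, 89.0]
force: [0.7, -0.0, -1.2]
finger_gap: 0.605
```

>>> step_arm(rows=[{"slide":[1,0,0],"turn":[0,0,0],"jaw":0.6},{"slide":[1,0,0],"turn":[0,0,0],"jaw":0.6},{"slide":[1,0,0],"turn":[0,0,0],"jaw":0.6},{"slide":[1,0,0],"turn":[0,0,0],"jaw":0.6},{"slide":[1,0,0],"turn":[0,0,0],"jaw":0.6},{"slide":[1,0,0],"turn":[0,0,0],"jaw":0.6},{"slide":[1,0,0],"turn":[0,0,0],"jaw":0.6},{"slide":[1,0,0],"turn":[0,0,0],"jaw":0.6}])

```text
time_s: 58.55
ee_pos: [587.0, 308.0, 135.3]
ee_rot: [180.0, -0.0, 89.0]
force: [0.5, -0.2, 0.3]
finger_gap: 0.596
```

>>> step_arm(rows=[{"slide":[1,0,0],"turn":[0,0,0],"jaw":0.6},{"slide":[1,0.1,0],"turn":[0,0,0.06],"jaw":0.6},{"slide":[1,0.1,0],"turn":[0,0,0],"jaw":0.6},{"slide":[0.8,0.2,0],"turn":[0,0,0],"jaw":0.6},{"slide":[0,0,0],"turn":[0,0,0],"jaw":0.6},{"slide":[0,0,0],"turn":[0,0,0],"jaw":0.6}])

```text
time_s: 59.15
ee_pos: [599.5, 382.0, 134.9]
ee_rot: [-180.0, 0.0, 83.7]
force: [-0.2, -0.1, -0.6]
finger_gap: 0.603
```

```bash
python3 -c "
from h import *
p,d,P=look('w26')"
```

```text
59.15 [599.5 382.  134.9] [-180.     0.    83.7] gap 0.603 q6 -53.0
px [326. 165.] 3080 rect c [575.3 390. ] size [26.4 86.9] ang 83.9 z [24.9 26.9 28. ]
px [325. 239.] 1088 rect c [641.7 382. ] size [25.8 37.2] ang 83.1 z [23.9 26.6 27.7]
```

View pics/w26.png

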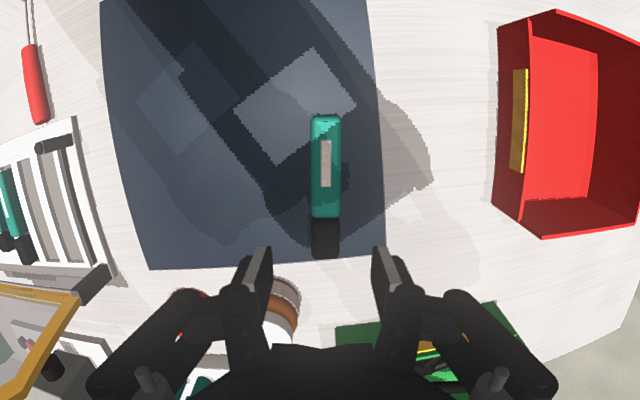

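>>> step_arm(rows=[{"slide":[0.17,-0.2,0.7],"turn":[0,0,0],"jaw":0.6},{"slide":[0,0,1],"turn":[0,0,0],"jaw":0.6},{"slide":[0,0,1],"turn":[0,0,0],"jaw":0.6},{"slide":[0,0,1],"turn":[0,0,0],"jaw":0.6},{"slide":[0,0,1],"turn":[0,0,0],"jaw":0.6},{"slide":[0,0,0],"turn":[0,0,0],"jaw":0.6}])

```text
time_s: 59.8
ee_pos: [594.3, 384.2, 37.4]
ee_rot: [-179.8, 0.2, 83.6]
force: [0.1, 0.3, 0.5]
finger_gap: 0.601
```

```bash
python3 -c "
from h import *
p,d,P=look('w27')"
```

```text
59.8 [594.3 384.2  37.4] [-179.8    0.2   83.6] gap 0.601 q6 -53.0
px [325. 230.] 9016 rect c [596.8 387.2] size [ 26.5 129.4] ang 83.8 z [24.6 26.9 27.9]
```

View pics/w27.png

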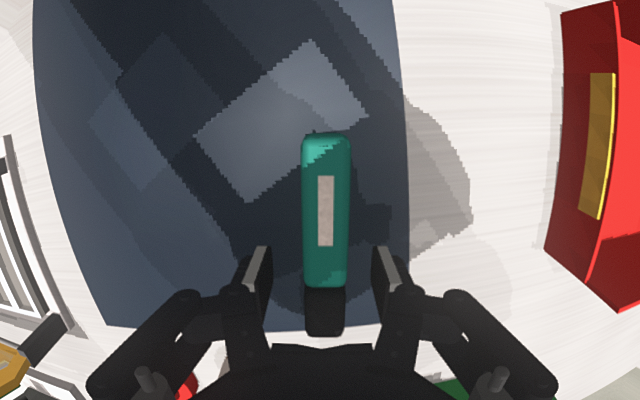

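>>> step_arm(rows=[{"slide":[0.05,0.05,0.7],"turn":[0,0,0],"jaw":0.6},{"slide":[0,0,0.55],"turn":[0,0,0],"jaw":0.6},{"slide":[0,0,0.2],"turn":[0,0,0],"jaw":0.6},{"slide":[0,0,0],"turn":[0,0,0],"jaw":0},{"slide":[0,0,0],"turn":[0,0,0],"jaw":0},{"slide":[0,0,0],"turn":[0,0,0],"jaw":0},{"slide":[0,0,0],"turn":[0,0,0],"jaw":0}])

```text
time_s: 60.55
ee_pos: [597.3, 386.3, 12.7]
ee_rot: [180.0, -0.0, 83.6]
force: [-0.3, 0.2, 1.2]
finger_gap: 0.285
```

>>> step_arm(rows=[{"slide":[0,0,-0.2],"turn":[0,0,0],"jaw":0},{"slide":[0,0,-0.8],"turn":[0,0,0],"jaw":0},{"slide":[0,0,-1],"turn":[0,0,0],"jaw":0},{"slide":[0,0,-1],"turn":[0,0,0],"jaw":0},{"slide":[0,0,-1],"turn":[0,0,-0.03],"jaw":0},{"slide":[0,0,-1],"turn":[0,0,-0.03],"jaw":0},{"slide":[-0.5,0,-1],"turn":[0,0,0],"jaw":0},{"slide":[-1,-0.17,-0.2],"turn":[0,0,0],"jaw":0}])

```text
time_s: 61.35
ee_pos: [594.1, 356.6, 140.4]
ee_rot: [179.8, -0.1, 89.0]
force: [0.5, 0.5, -0.6]
finger_gap: 0.286
```

>>> step_arm(rows=[{"slide":[-1,-0.1,0],"turn":[0,0,0],"jaw":0},{"slide":[-1,-0.1,0],"turn":[0,0,0],"jaw":0},{"slide":[-1,-0.1,0],"turn":[0,0,0],"jaw":0},{"slide":[-1,0,0],"turn":[0,0,0],"jaw":0},{"slide":[-1,0,0],"turn":[0,0,0],"jaw":0},{"slide":[-1,0,0],"turn":[0,0,0],"jaw":0},{"slide":[-1,0,0],"turn":[0,0,0],"jaw":0},{"slide":[-1,0,0],"turn":[0,0,0],"jaw":0}])

```text
time_s: 62.15
ee_pos: [584.5, 194.6, 136.2]
ee_rot: [-180.0, 0.0, 89.0]
force: [0.4, 0.3, -0.3]
finger_gap: 0.287
```

>>> step_arm(rows=[{"slide":[-1,0,0],"turn":[0,0,0],"jaw":0},{"slide":[-1,0,0],"turn":[0,0,0],"jaw":0},{"slide":[-1,0,0],"turn":[0,0,0],"jaw":0},{"slide":[-1,0,0],"turn":[0,0,0],"jaw":0},{"slide":[-1,0,0],"turn":[0,0,0],"jaw":0},{"slide":[-0.7,0,0],"turn":[0,0,0],"jaw":0},{"slide":[-0.3,0,0],"turn":[0,0,0],"jaw":0},{"slide":[0,0,0],"turn":[0,0,0],"jaw":0}])

```text
time_s: 62.95
ee_pos: [582.5, 75.7, 136.3]
ee_rot: [-180.0, -0.0, 89.0]
force: [-0.5, 0.4, -0.7]
finger_gap: 0.288
```

>>> step_arm(rows=[{"slide":[0,0,0],"turn":[0,0,0],"jaw":0}])

```text
time_s: 63.05
ee_pos: [582.5, 76.7, 136.3]
ee_rot: [180.0, -0.0, 89.0]
force: [-0.7, 0.1, -0.9]
finger_gap: 0.289
```

```bash
python3 -c "
from h import *
p,d,P=look('w28');pockets(P)
s=status.read_state();tool(89,582.4-s['ee_pos'][0],76.5-s['ee_pos'][1])"
```

```text
63.05 [582.5  76.7 136.3] [180.  -0.  89.] gap 0.289 q6 -84.0
pockets
px [262. 183.] 4824 rect c [581.3  26.2] size [ 32.4 137.1] ang 89.1 z [18.4 19.3 20.1]
px [320. 122.] 695 rect c [521.1  77.7] size [32.5 15.3] ang 89.9 z [18.4 19.3 20.3]
px [204. 121.] 148 rect c [514.3 -23. ] size [30.7  7.9] ang 82.0 z [18.5 19.4 20.2]
px [155. 143.] 82 rect c [530.1 -75.7] size [29.8  5.7] ang 84.1 z [18.4 19.4 20.2]
units tx,ty -0.02 -0.01
```

View pics/w28.png

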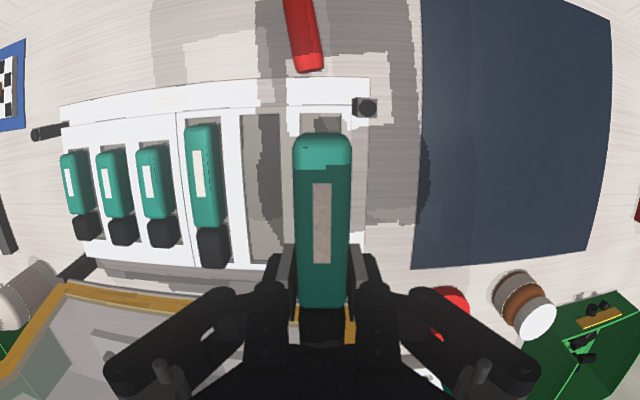

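>>> step_arm(rows=[{"slide":[0,0,0.7],"turn":[0,0,0],"jaw":0},{"slide":[0,0,1],"turn":[0,0,0],"jaw":0},{"slide":[0,0,1],"turn":[0,0,0],"jaw":0},{"slide":[0,0,0.9],"turn":[0,0,0],"jaw":0},{"slide":[0,0,0.7],"turn":[0,0,0],"jaw":0},{"slide":[0,0,0.4],"turn":[0,0,0],"jaw":0},{"slide":[0,0,0.25],"turn":[0,0,0],"jaw":0},{"slide":[0,0,0],"turn":[0,0,0],"jaw":0}])

```text
time_s: 63.9
ee_pos: [582.4, 76.5, 36.9]
ee_rot: [-180.0, 0.0, 89.0]
force: [0.5, -0.3, -1.0]
finger_gap: 0.283
```

```bash
python3 -c "
from h import *
p,d,P=look('w29')"
```

```text
63.9 [582.4  76.5  36.9] [-180.    0.   89.] gap 0.283 q6 -84.0
```

View pics/w29.png

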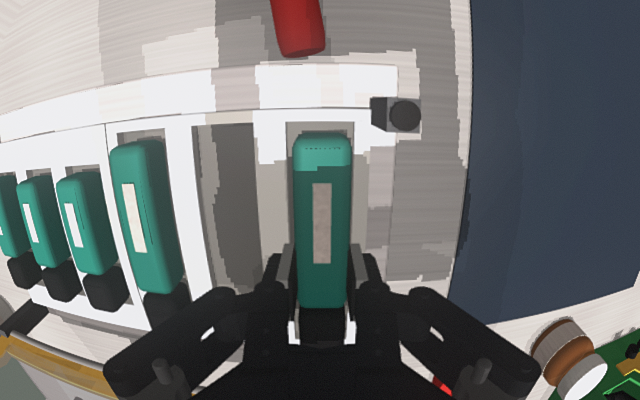

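>>> step_arm(rows=[{"slide":[0,0,0.12],"turn":[0,0,0],"jaw":0},{"slide":[0,0,0.08],"turn":[0,0,0],"jaw":0},{"slide":[0,0,0.06],"turn":[0,0,0],"jaw":0},{"slide":[0,0,0.05],"turn":[0,0,0],"jaw":0},{"slide":[0,0,0],"turn":[0,0,0],"jaw":0}])

```text
time_s: 64.45
ee_pos: [582.5, 76.4, 31.0]
ee_rot: [-180.0, -0.0, 89.0]
force: [0.1, -0.4, -0.8]
finger_gap: 0.287
```

>>> step_arm(rows=[{"slide":[0,0,0.05],"turn":[0,0,0],"jaw":0},{"slide":[0,0,0],"turn":[0,0,0],"jaw":0}])

```text
time_s: 64.65
ee_pos: [582.6, 76.4, 30.7]
ee_rot: [180.0, -0.0, 89.0]
force: [-4.1, -0.8, 4.7]
finger_gap: 0.288
```

>>> step_arm(rows=[{"slide":[0,0,0],"turn":[0,0,0],"jaw":0.38},{"slide":[0,0,0],"turn":[0,0,0],"jaw":0.38},{"slide":[0,0,-0.3],"turn":[0,0,0],"jaw":0.38},{"slide":[0,0,-1],"turn":[0,0,0],"jaw":0.38},{"slide":[0,0,-1],"turn":[0,0,0],"jaw":0.5},{"slide":[0,0,-1],"turn":[0,0,0],"jaw":0.5},{"slide":[0,0,-1],"turn":[0,0,0],"jaw":0.5},{"slide":[-0.4,0,-1],"turn":[0,0,0],"jaw":0.5}])

```text
time_s: 65.45
ee_pos: [582.3, 68.8, 137.4]
ee_rot: [180.0, -0.0, 89.1]
force: [0.5, 0.2, -0.1]
finger_gap: 0.498
```

>>> step_arm(rows=[{"slide":[-1,0,-1],"turn":[0,0,0],"jaw":0.5},{"slide":[-1,0,-1],"turn":[0,0,0],"jaw":0.5},{"slide":[-1,0,-1],"turn":[0,0,0],"jaw":0.5},{"slide":[-1,0,-1],"turn":[0,0,0],"jaw":0.5},{"slide":[-1,0,-1],"turn":[0,0,0],"jaw":0.5},{"slide":[-1,0,-1],"turn":[0,0,0],"jaw":0.5},{"slide":[0,0,-1],"turn":[0,0,0],"jaw":0.5},{"slide":[0,0,-1],"turn":[0,0,0],"jaw":0.5}])

```text
time_s: 66.25
ee_pos: [580.1, -52.2, 297.4]
ee_rot: [180.0, 0.0, 89.0]
force: [-0.3, -0.1, -0.8]
finger_gap: 0.499
```

>>> step_arm(rows=[{"slide":[0,0,-1],"turn":[0,0,0.091],"jaw":0.5},{"slide":[0,0,-0.5],"turn":[0,0,0.091],"jaw":0.5},{"slide":[0,0,0],"turn":[0,0,0.091],"jaw":0.5},{"slide":[0,0,0],"turn":[0,0,0.091],"jaw":0.5},{"slide":[0,0,0],"turn":[0,0,0.091],"jaw":0.5},{"slide":[0,0,0],"turn":[0,0,0.091],"jaw":0.5},{"slide":[0,0,0],"turn":[0,0,0.091],"jaw":0.5},{"slide":[0,0,0],"turn":[0,0,0.091],"jaw":0.5}])

```text
time_s: 67.05
ee_pos: [580.2, -51.6, 326.6]
ee_rot: [180.0, -0.0, 23.2]
force: [0.2, -0.6, -0.1]
finger_gap: 0.499
```

>>> step_arm(rows=[{"slide":[0,0,0],"turn":[0,0,0.091],"jaw":0.5},{"slide":[0,0,0],"turn":[0,0,0.091],"jaw":0.5},{"slide":[0,0,0],"turn":[0,0,0.09],"jaw":0.5},{"slide":[0,0,0],"turn":[0,0,0],"jaw":0.5},{"slide":[0,0,0],"turn":[0,0,0],"jaw":0.5}])

```text
time_s: 67.55
ee_pos: [580.3, -51.6, 326.4]
ee_rot: [180.0, -0.0, -0.7]
force: [0.1, 0.1, 0.3]
finger_gap: 0.499
```

```bash
python3 -c "
from h import *
p,d,P=look('w30')
pt,dt,Pt=cloud('top','t30')
m=(P[...,2]>262)&(P[...,2]<295)&(P[...,0]>660)
comps(m,P,100)
"
```

```text
67.55 [580.3 -51.6 326.4] [180.   -0.   -0.7] gap 0.499 q6 -7.0
px [486. 208.] 3669 rect c [704.  -50.7] size [141.2  17.1] ang 88.9 z [271.8 278.1 279.9]
```

View pics/w30.png

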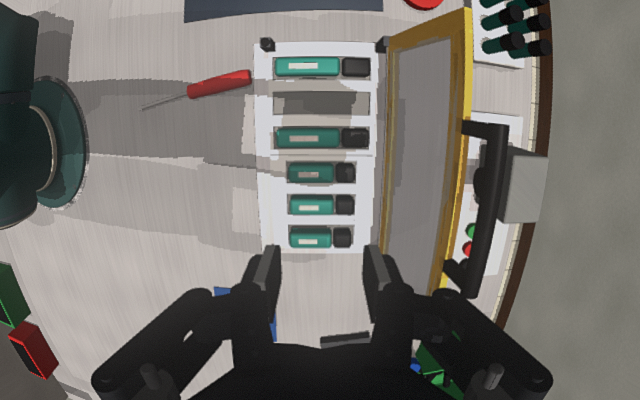

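View pics/t30.png

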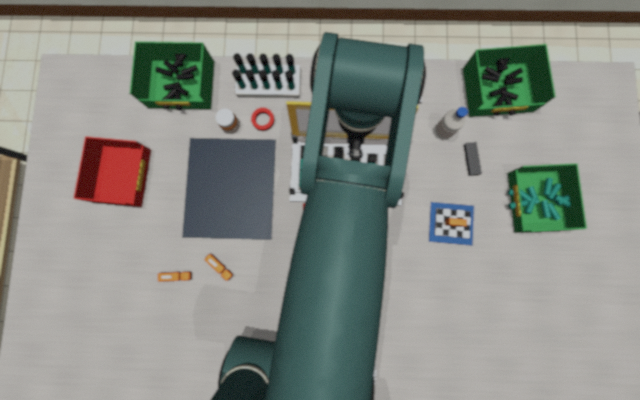

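>>> step_arm(rows=[{"slide":[0.5,0,0],"turn":[0,0,0.003],"jaw":0.5},{"slide":[1,0,0],"turn":[0,0,0],"jaw":0.5},{"slide":[1,0,0],"turn":[0,0,0],"jaw":0.5},{"slide":[1,0,0],"turn":[0,0,0],"jaw":0.5},{"slide":[1,0,0],"turn":[0,0,0],"jaw":0.5},{"slide":[1,0,0],"turn":[0,0,0],"jaw":0.5},{"slide":[0.7,0,0],"turn":[0,0,0],"jaw":0.5},{"slide":[0,0,0],"turn":[0,0,0],"jaw":0.5}])

```text
time_s: 68.45
ee_pos: [705.8, -54.2, 324.7]
ee_rot: [-180.0, 0.1, -1.2]
force: [-1.4, -0.2, -0.2]
finger_gap: 0.503
```

>>> step_arm(rows=[{"slide":[0,0,0],"turn":[0,0,0],"jaw":0.5},{"slide":[0,0,0],"turn":[0,0,0],"jaw":0.5}])

```text
time_s: 68.65
ee_pos: [704.0, -54.2, 326.3]
ee_rot: [-180.0, -0.0, -1.2]
force: [-0.4, -0.1, 0.2]
finger_gap: 0.497
```

```bash
python3 -c "
from h import *
p,d,P=look('w31')
m=(P[...,2]>262)&(P[...,2]<290)&(P[...,0]>660)
comps(m,P,100)
"
```

```text
68.65 [704.  -54.2 326.3] [-180.    -0.    -1.2] gap 0.497 q6 -5.0
px [322. 206.] 4474 rect c [704.4 -50.9] size [141.2  15.9] ang 89.1 z [275.7 278.8 280.2]
```

View pics/w31.png

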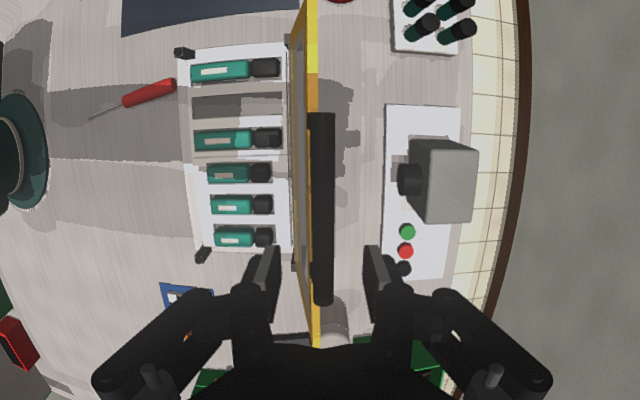

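>>> step_arm(rows=[{"slide":[0,-0.15,0.5],"turn":[0,0,0],"jaw":0.5},{"slide":[0,0,1],"turn":[0,0,0],"jaw":0.5},{"slide":[0,0,1],"turn":[0,0,0],"jaw":0.5},{"slide":[0,0,0.8],"turn":[0,0,0],"jaw":0.5},{"slide":[0,0,0.3],"turn":[0,0,0],"jaw":0.5},{"slide":[0,0,0],"turn":[0,0,0],"jaw":0.5},{"slide":[0,0,0],"turn":[0,0,0],"jaw":0.4}])

```text
time_s: 69.4
ee_pos: [704.5, -51.2, 255.0]
ee_rot: [180.0, -0.1, -1.2]
force: [-0.2, 0.1, 0.5]
finger_gap: 0.4
```

>>> step_arm(rows=[{"slide":[0,0,0],"turn":[0,0,0],"jaw":0.3},{"slide":[0,0,0],"turn":[0,0,0],"jaw":0.2},{"slide":[0,0,0],"turn":[0,0,0],"jaw":0},{"slide":[0,0,0],"turn":[0,0,0],"jaw":0},{"slide":[0,0,0],"turn":[0,0,0],"jaw":0}])

```text
time_s: 69.9
ee_pos: [704.6, -51.2, 255.0]
ee_rot: [180.0, -0.1, -1.2]
force: [1.6, 0.8, 5.1]
finger_gap: 0.164
```

```bash
cat > arc.py <<'E'
import numpy as np,json,sys
th=[100.3,99.5,98,96]
while th[-1]>12: th.append(th[-1]-3)
for d in (2.5,2,1.5,1): th.append(th[-1]-d)
print(th[-1],len(th))
f=lambda t:(-210*np.cos(np.radians(t))/20,-210*np.sin(np.radians(t))/20)
x0,z0=f(th[0]);X=Z=0;rows=[]
for t in th[1:]:
    x,z=f(t);dx=round(x-x0-X,2);dz=round(z-z0-Z,2);X+=dx;Z+=dz
    rows.append({"slide":[dx,0,dz],"turn":[0,0,0],"jaw":0})
for i in range(0,len(rows),8):
    t=th[min(i+8,len(th)-1)]
    print(json.dumps(rows[i:i+8]),t,"expect",round(667-210*np.cos(np.radians(t)),1),round(48.4+210*np.sin(np.radians(t)),1))
E
python3 arc.py
```

```text
5.0 36
[{"slide": [-0.14, 0, -0.03], "turn": [0, 0, 0], "jaw": 0}, {"slide": [-0.28, 0, -0.04], "turn": [0, 0, 0], "jaw": 0}, {"slide": [-0.36, 0, -0.04], "turn": [0, 0, 0], "jaw": 0}, {"slide": [-0.55, 0, -0.04], "turn": [0, 0, 0], "jaw": 0}, {"slide": [-0.55, 0, -0.02], "turn": [0, 0, 0], "jaw": 0}, {"slide": [-0.55, 0, 0.02], "turn": [0, 0, 0], "jaw": 0}, {"slide": [-0.54, 0, 0.04], "turn": [0, 0, 0], "jaw": 0}, {"slide": [-0.55, 0, 0.07], "turn": [0, 0, 0], "jaw": 0}] 81 expect 634.1 255.8
[{"slide": [-0.54, 0, 0.1], "turn": [0, 0, 0], "jaw": 0}, {"slide": [-0.54, 0, 0.13], "turn": [0, 0, 0], "jaw": 0}, {"slide": [-0.52, 0, 0.15], "turn": [0, 0, 0], "jaw": 0}, {"slide": [-0.52, 0, 0.19], "turn": [0, 0, 0], "jaw": 0}, {"slide": [-0.51, 0, 0.21], "turn": [0, 0, 0], "jaw": 0}, {"slide": [-0.49, 0, 0.24], "turn": [0, 0, 0], "jaw": 0}, {"slide": [-0.49, 0, 0.26], "turn": [0, 0, 0], "jaw": 0}, {"slide": [-0.47, 0, 0.28], "turn": [0, 0, 0], "jaw": 0}] 57 expect 552.6 224.5
[{"slide": [-0.45, 0, 0.32], "turn": [0, 0, 0], "jaw": 0}, {"slide": [-0.44, 0, 0.33], "turn": [0, 0, 0], "jaw": 0}
[... 353 characters left out ...]
xpect 490.9 162.8
[{"slide": [-0.29, 0, 0.47], "turn": [0, 0, 0], "jaw": 0}, {"slide": [-0.26, 0, 0.48], "turn": [0, 0, 0], "jaw": 0}, {"slide": [-0.24, 0, 0.5], "turn": [0, 0, 0], "jaw": 0}, {"slide": [-0.21, 0, 0.51], "turn": [0, 0, 0], "jaw": 0}, {"slide": [-0.18, 0, 0.52], "turn": [0, 0, 0], "jaw": 0}, {"slide": [-0.16, 0, 0.52], "turn": [0, 0, 0], "jaw": 0}, {"slide": [-0.13, 0, 0.54], "turn": [0, 0, 0], "jaw": 0}, {"slide": [-0.08, 0, 0.45], "turn": [0, 0, 0], "jaw": 0}] 9.5 expect 459.9 83.1
[{"slide": [-0.06, 0, 0.36], "turn": [0, 0, 0], "jaw": 0}, {"slide": [-0.03, 0, 0.27], "turn": [0, 0, 0], "jaw": 0}, {"slide": [-0.02, 0, 0.19], "turn": [0, 0, 0], "jaw": 0}] 5.0 expect 457.8 66.7
```

>>> step_arm(rows=[{"slide":[-0.14,0,-0.03],"turn":[0,0,0],"jaw":0},{"slide":[-0.28,0,-0.04],"turn":[0,0,0],"jaw":0},{"slide":[-0.36,0,-0.04],"turn":[0,0,0],"jaw":0},{"slide":[-0.55,0,-0.04],"turn":[0,0,0],"jaw":0},{"slide":[-0.55,0,-0.02],"turn":[0,0,0],"jaw":0},{"slide":[-0.55,0,0.02],"turn":[0,0,0],"jaw":0},{"slide":[-0.54,0,0.04],"turn":[0,0,0],"jaw":0},{"slide":[-0.55,0,0.07],"turn":[0,0,0],"jaw":0}])

```text
time_s: 70.7
ee_pos: [633.8, -50.0, 256.0]
ee_rot: [180.0, -0.1, -1.3]
force: [3.8, -3.7, 6.0]
finger_gap: 0.166
```

>>> step_arm(rows=[{"slide":[0,0,0],"turn":[0,0,0],"jaw":0},{"slide":[0,0,0],"turn":[0,0,0],"jaw":0}])

```text
time_s: 70.9
ee_pos: [633.5, -50.0, 256.4]
ee_rot: [180.0, -0.1, -1.3]
force: [-2.8, -3.1, 12.3]
finger_gap: 0.165
```

Forces are low; continue along the arc.

>>> step_arm(rows=[{"slide":[-0.54,0,0.1],"turn":[0,0,0],"jaw":0},{"slide":[-0.54,0,0.13],"turn":[0,0,0],"jaw":0},{"slide":[-0.52,0,0.15],"turn":[0,0,0],"jaw":0},{"slide":[-0.52,0,0.19],"turn":[0,0,0],"jaw":0},{"slide":[-0.51,0,0.21],"turn":[0,0,0],"jaw":0},{"slide":[-0.49,0,0.24],"turn":[0,0,0],"jaw":0},{"slide":[-0.49,0,0.26],"turn":[0,0,0],"jaw":0},{"slide":[-0.47,0,0.28],"turn":[0,0,0],"jaw":0}])

```text
time_s: 71.7
ee_pos: [551.8, -48.1, 223.4]
ee_rot: [180.0, -0.0, -1.3]
force: [3.2, -4.6, -0.3]
finger_gap: 0.165
```

>>> step_arm(rows=[{"slide":[0,0,0],"turn":[0,0,0],"jaw":0}])

```text
time_s: 71.8
ee_pos: [550.7, -48.2, 223.2]
ee_rot: [180.0, 0.1, -1.3]
force: [-4.4, -4.3, 4.8]
finger_gap: 0.163
```

>>> step_arm(rows=[{"slide":[-0.45,0,0.32],"turn":[0,0,0],"jaw":0},{"slide":[-0.44,0,0.33],"turn":[0,0,0],"jaw":0},{"slide":[-0.41,0,0.36],"turn":[0,0,0],"jaw":0},{"slide":[-0.4,0,0.38],"turn":[0,0,0],"jaw":0},{"slide":[-0.38,0,0.39],"turn":[0,0,0],"jaw":0},{"slide":[-0.36,0,0.42],"turn":[0,0,0],"jaw":0},{"slide":[-0.33,0,0.44],"turn":[0,0,0],"jaw":0},{"slide":[-0.31,0,0.45],"turn":[0,0,0],"jaw":0}])

```text
time_s: 72.6
ee_pos: [490.2, -46.9, 161.2]
ee_rot: [180.0, -0.0, -1.3]
force: [4.8, -6.9, -1.2]
finger_gap: 0.166
```

>>> step_arm(rows=[{"slide":[0,0,0],"turn":[0,0,0],"jaw":0}])

```text
time_s: 72.7
ee_pos: [489.1, -46.7, 160.0]
ee_rot: [180.0, 0.2, -1.3]
force: [-2.2, -4.5, -2.2]
finger_gap: 0.164
```

>>> step_arm(rows=[{"slide":[-0.29,0,0.47],"turn":[0,0,0],"jaw":0},{"slide":[-0.26,0,0.48],"turn":[0,0,0],"jaw":0},{"slide":[-0.24,0,0.5],"turn":[0,0,0],"jaw":0},{"slide":[-0.21,0,0.51],"turn":[0,0,0],"jaw":0},{"slide":[-0.18,0,0.52],"turn":[0,0,0],"jaw":0},{"slide":[-0.16,0,0.52],"turn":[0,0,0],"jaw":0},{"slide":[-0.13,0,0.45],"turn":[0,0,0],"jaw":0},{"slide":[-0.08,0,0.35],"turn":[0,0,0],"jaw":0}])

```text
time_s: 73.5
ee_pos: [460.2, -45.9, 85.1]
ee_rot: [-180.0, -0.1, -1.2]
force: [11.0, -3.2, -0.5]
finger_gap: 0.162
```

>>> step_arm(rows=[{"slide":[0,0,0],"turn":[0,0,0],"jaw":0},{"slide":[0,0,0],"turn":[0,0,0],"jaw":0}])

```text
time_s: 73.7
ee_pos: [460.3, -45.9, 85.4]
ee_rot: [-180.0, -0.1, -1.2]
force: [7.1, -3.2, -1.6]
finger_gap: 0.163
```

>>> step_arm(rows=[{"slide":[-0.03,0,0.2],"turn":[0,0,0],"jaw":0},{"slide":[-0.03,0,0.25],"turn":[0,0,0],"jaw":0},{"slide":[-0.03,0,0.25],"turn":[0,0,0],"jaw":0},{"slide":[-0.03,0,0.25],"turn":[0,0,0],"jaw":0},{"slide":[-0.02,0,0.2],"turn":[0,0,0],"jaw":0},{"slide":[-0.01,0,0.15],"turn":[0,0,0],"jaw":0},{"slide":[0,0,0.1],"turn":[0,0,0],"jaw":0},{"slide":[0,0,0],"turn":[0,0,0],"jaw":0}])

```text
time_s: 74.5
ee_pos: [457.4, -45.9, 57.4]
ee_rot: [180.0, -0.1, -1.2]
force: [9.3, -3.1, -1.3]
finger_gap: 0.164
```

>>> step_arm(rows=[{"slide":[0,0,0.08],"turn":[0,0,0],"jaw":0},{"slide":[0,0,0.08],"turn":[0,0,0],"jaw":0},{"slide":[0,0,0.06],"turn":[0,0,0],"jaw":0},{"slide":[0,0,0.05],"turn":[0,0,0],"jaw":0},{"slide":[0,0,0],"turn":[0,0,0],"jaw":0}])

```text
time_s: 75.0
ee_pos: [457.4, -45.9, 52.2]
ee_rot: [180.0, -0.1, -1.2]
force: [8.6, -3.7, -0.2]
finger_gap: 0.165
```

>>> step_arm(rows=[{"slide":[0,0,0.05],"turn":[0,0,0],"jaw":0},{"slide":[0,0,0.05],"turn":[0,0,0],"jaw":0},{"slide":[0,0,0],"turn":[0,0,0],"jaw":0}])

```text
time_s: 75.3
ee_pos: [457.5, -45.9, 51.7]
ee_rot: [180.0, -0.1, -1.2]
force: [-4.8, -1.2, 19.6]
finger_gap: 0.162
```

```bash
python3 -c "
from h import *
p,d,P=look('w32')
p,d,P0=cloud('scene','s32')
h=cv2.cvtColor(p,cv2.COLOR_RGB2HSV)
for c in ('wrist','scene'):
    if c=='wrist': 
        z=np.load('w32.npz');pp,P=z['p'],z['P']
    else: pp,P=p,P0
    h=cv2.cvtColor(pp,cv2.COLOR_RGB2HSV)
    m=(abs(h[...,0].astype(int)-29)<9)&(h[...,1]>100)&(P[...,2]>40)&(P[...,2]<110)&(P[...,0]>480)&(P[...,0]<690)&(P[...,1]>-240)&(P[...,1]<140)
    q=P[m]
    for x in range(490,680,10):
        k=abs(q[:,0]-x)<5
        if k.sum()>8: print(c,x,k.sum(),np.median(q[k,2]).round(1))
"
```

```text
75.3 [457.5 -45.9  51.7] [ 1.8e+02 -1.0e-01 -1.2e+00] gap 0.162 q6 -8.0
wrist 490 12 107.8
wrist 500 1784 69.3
wrist 510 1925 69.2
wrist 520 2111 69.2
wrist 570 10 69.4
wrist 580 55 69.2
wrist 590 70 69.1
wrist 600 114 69.1
wrist 610 158 68.9
wrist 620 187 69.1
wrist 630 224 69.2
wrist 640 235 69.0
wrist 650 547 68.9
wrist 660 1310 69.0
wrist 670 56 64.5
scene 500 210 69.9
scene 510 231 70.1
scene 520 55 70.7
scene 530 44 69.7
scene 540 44 69.6
scene 550 45 69.7
scene 560 50 70.4
scene 570 47 69.9
scene 580 46 69.7
scene 590 51 70.0
scene 600 46 70.4
scene 610 49 70.1
scene 620 52 70.5
scene 630 57 69.8
scene 640 52 70.2
scene 650 105 69.8
scene 660 329 70.2
```

View pics/w32.png

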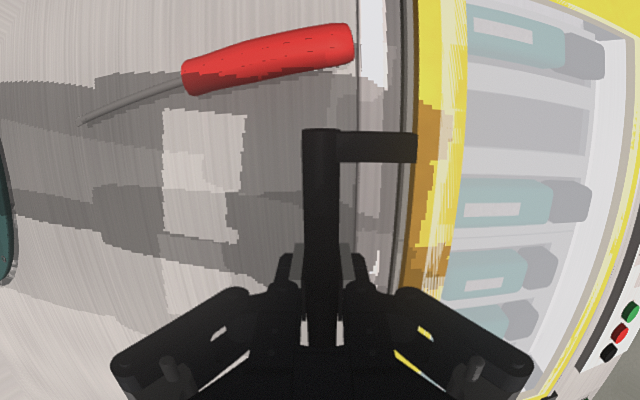

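View pics/s32.png

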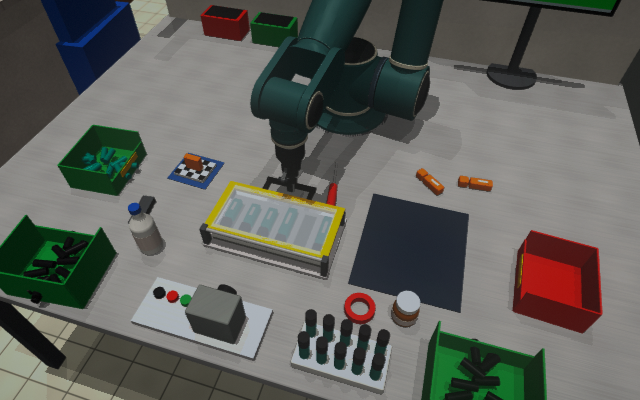

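>>> step_arm(rows=[{"slide":[0,0,0],"turn":[0,0,0],"jaw":0.25},{"slide":[0,0,0],"turn":[0,0,0],"jaw":0.38},{"slide":[0,0,0],"turn":[0,0,0],"jaw":0.38},{"slide":[0,0,0],"turn":[0,0,0],"jaw":0.38}])

```text
time_s: 75.8
ee_pos: [456.5, -45.7, 50.1]
ee_rot: [-180.0, 0.0, -1.2]
force: [-0.1, -0.2, -0.2]
finger_gap: 0.381
```

>>> step_arm(rows=[{"slide":[0,0,-0.3],"turn":[0,0,0],"jaw":0.38},{"slide":[0,0,-0.6],"turn":[0,0,0],"jaw":0.38},{"slide":[0,0,-1],"turn":[0,0,0],"jaw":0.38},{"slide":[0,0,-1],"turn":[0,0,0],"jaw":0.38},{"slide":[0,0,-1],"turn":[0,0,0],"jaw":0.38},{"slide":[0,0,-1],"turn":[0,0,0],"jaw":0.38},{"slide":[0,0,-1],"turn":[0,0,0],"jaw":0.38},{"slide":[0,0,-1],"turn":[0,0,0],"jaw":0.38}])

```text
time_s: 76.6
ee_pos: [456.8, -45.8, 190.5]
ee_rot: [180.0, -0.1, -1.2]
force: [0.0, 0.3, 0.5]
finger_gap: 0.385
```

>>> step_arm(rows=[{"slide":[0,0,-1],"turn":[0,0,0],"jaw":0.38},{"slide":[0,0,-1],"turn":[0,0,0],"jaw":0.38},{"slide":[0,0,-1],"turn":[0,0,0],"jaw":0.38},{"slide":[0,0,0],"turn":[0,0,0],"jaw":0.38},{"slide":[0,0,0],"turn":[0,0,0],"jaw":0.38}])

```text
time_s: 77.1
ee_pos: [456.8, -45.8, 249.1]
ee_rot: [180.0, -0.1, -1.2]
force: [-0.2, -0.9, 0.3]
finger_gap: 0.383
```

```bash
python3 -c "
from h import *
p,d,P=look('w33')
h=cv2.cvtColor(p,cv2.COLOR_RGB2HSV)
m=(abs(h[...,0].astype(int)-29)<9)&(h[...,1]>100)&(P[...,2]>40)&(P[...,2]<110)&(P[...,0]>480)&(P[...,0]<690)&(P[...,1]>-240)&(P[...,1]<140)
q=P[m]
for x in (500,510,650,660): print(x,np.median(q[abs(q[:,0]-x)<5,2]).round(1))
cloud('scene','s33')
"
```

```text
77.1 [456.8 -45.8 249.1] [ 1.8e+02 -1.0e-01 -1.2e+00] gap 0.383 q6 -8.0
500 69.2
510 69.2
650 69.1
660 69.1
```

View pics/w33.png

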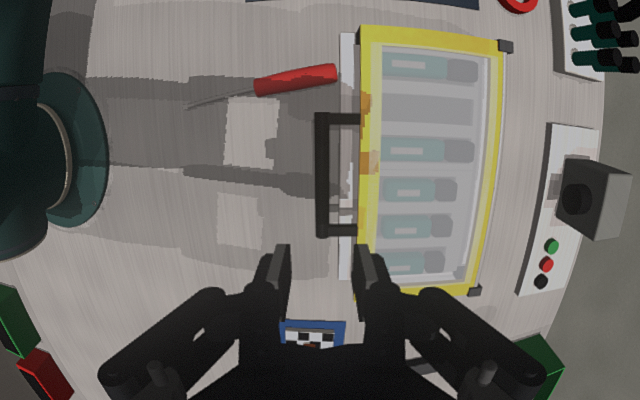

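View pics/s33.png

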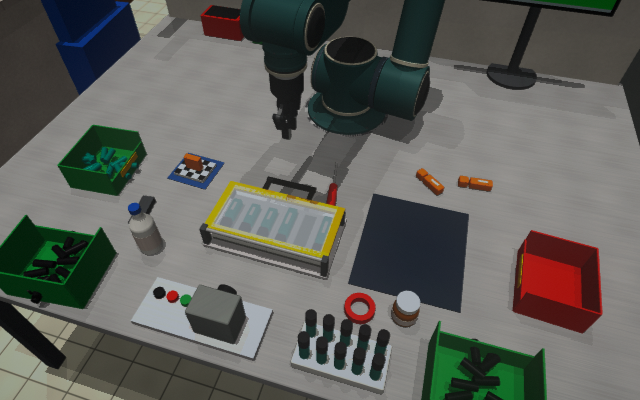

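```bash
python3 -c "
from workcell import workorder
print(workorder.close_job())"
```

```text
the job is handed in; nothing more can be done
None
```

The job is done and handed in at about 77 s on the robot's clock. I moved the calibration target to its blue mat and swung the guard open onto its rear stop. Five auto-injectors were on the intake mat, all laid in their own pockets: three short and two long, with the middle long pocket left empty. I then lowered the guard with the bar held in the gripper until it rested on the stop posts.

**Last checks:**
- **Guard:** the frame reads about 69 mm front and rear, the same as before opening, so it sits level and fully down.
- **Injectors:** the final pictures show all five lying in pockets and the intake mat empty. I saw no sign of one being knocked aside during the run.
- **Target:** it stands roughly centred on its mat.
- **Other things on the bench:** in the pictures the bystanders and the orange look-alikes look unmoved, and the gripper touches nothing.

**Readings that stood out:**
- **Opening force:** the wrist force peaked at about 50 N along the swing, under the 120 N limit. No other move showed more than about 30 N.
- **Wrist camera:** it read positions away from its centre about 1 to 2% too wide. I used readings close to the tool, and every placement fitted.
- **Stop contact height:** the gripper met the front stop 3 mm higher than calculated. I think the bar slipped slightly in the pads, since the frame reads level.

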